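# Clamp a clevis core in the tilted filing fixture

### The job

Get the slotted clevis core ready for filing: lay it flat in the tilted fixture with its tapered nose uphill, setting it down by hand and not letting it drop, and bring it fully home against the lower ledge and the side rail. Then swing the toggle clamp's handle over and down past its stiff point until it snaps closed, with the rubber foot pressing on the core, and let go. Do not disturb the other cores and tools on the bench.

Things in the scene. Friction and masses are not known exactly. Their poses are not given: they have to be found in the camera images.
- core: the clevis core: tan sand, 100 mm long (x), 60 wide (y), 50 high, about 0.4 kg, lying flat. The only core with both a slot and a tapered nose: two 20 mm cheeks one above the other, a 10 mm slot between them open at the nose. Square tail at x = -50 mm, sides parallel up to x = +18, then tapering to the nose at x = +50. Origin: centre of its underside, z up. Grip it across its 60 mm width.
- core_nose (a point): tip of the clevis core's tapered nose, at half its height
- core_center (a point): middle of the clevis core, 25 mm above its underside
- nest: the fixture's aluminium top plate, 145 (x) by 280 mm (y from -60 to +220), fixed, tilted 26 degrees to face the robot. Its frame tilts with it: x uphill, away from the robot; y left along the plate; z square out of it. Origin on the plate, 68 mm over the bench, where the core's origin belongs when fully home. Friction holds a core where it is laid: it must be slid against the two stops.
- ledge (a point): middle of the lower ledge's stop face, at the plate's surface: (-50.5, 0, 0) mm in the nest's frame. A steel bar 70 mm long (y) and 22 mm high; the core's tail goes against it.
- side_rail (a point): middle of the side rail's stop face, at the plate's surface: (-4, -30.5, 0) mm in the nest's frame. A steel bar 64 mm long (x) and 12 mm high; the core's right side (-y) goes against it. Keep fingertips at least 16 mm above the plate here.
- clamp_arm (a joint): the clamp's holding arm, 112 mm long, turning about an axis along the nest's x. 1.68 rad: standing up, open, as at the start; about 0.06 rad: down and pressing on a core that is in the nest. It follows the handle through a linkage. A sprung spindle with a 20 mm rubber foot at its end comes down on the core at (-12, 0) mm of the nest.
- clamp_pivot (a point): the holding arm's pivot, at (-12, 112, 70) mm in the nest's frame, above a riser block whose near side begins at y = 90 mm and whose top is 40 mm above the plate. The open arm stands up from here, to 200 mm above the plate, and comes no nearer to the nest than y = 85 mm.
- clamp_handle (a joint): angle between the clamp's handle and its arm. 2.94 rad: open as at the start, handle standing 73 degrees up from the plate. About 0.03 rad: closed on a core, on its stop, handle about parallel to the plate and pointing to the nest's +y. The high point (dead centre) is at about 0.16 rad: below it the spring pulls the handle onto its stop, above it the spring pushes it open.
- handle_grip (a point): centre of the handle's black grip, a round sleeve 22 mm thick, 85 mm long, its axis in the nest's y-z plane. With the handle at 73, 60, 48, 39, 30, 20, 16, 7, -2 degrees to the plate it is at (y, z) = (186, 202), (212, 199), (229, 193), (235, 184), (236, 171), (236, 151), (239, 142), (242, 121), (244, 99) mm in the nest's frame, at x = -12 mm.
- handle_end (a point): far end of the black grip, 41 mm beyond its centre. Swinging the handle is light work until the foot meets the core, with the handle at about 20 degrees to the plate; then it takes up to about 15 N at the grip, gives way past the high point (7 degrees) and snaps down to its stop.
- fixture: heavy stand of the filing fixture, fixed to the bench, base plate 190 x 290 mm; it carries the nest and the clamp. Origin on the bench under the nest's origin; x away from the robot.
- stub_core: the plain block core: 80 x 62 x 46 mm without slot or taper, square at both ends, one hole, a small raised pad (12 mm) on top; a bystander. Origin at the centre of its underside.
- drum_core: the finned rotor core: an upright drum 90 mm across and 92 mm high with radial blades and two small lugs on top; a bystander. Origin at the centre of its underside.
- shank_core: a lever core lying flat: ring eye 52 mm across with a shank, 132 mm long over all, 22 mm high; a bystander. Origin under the eye.
- lug_core: a small forked lug core, 60 x 50 x 50 mm; a bystander. Origin at the centre of its underside.
- flat_file: a flat file with wooden handle, 300 mm long, 26 mm high, lying flat; a bystander. Origin on its underside, near the ferrule.
- dust_brush: a bench brush with a wooden back, 235 mm long, 46 mm high, bristles down; a bystander. Origin under the centre of its bristles.
- powder_tin: a grey tin, 68 mm across, 85 mm high; a bystander. Origin at the centre of its underside.
There are look-alikes about, which are no part of the job. Leave any purple look-alike of the core alone.

How it is judged (in metres and radians):
On the way, in this order (a step that is already met when the one before it is completed fails the run):
1. the clevis core lies flat in the nest, nose uphill, while the fingers still hold it (angle between the z axis of core and the z axis of nest, either way round below 0.06 rad and angle between the x axis of core and the x axis of nest, either way round below 0.06 rad and x of core_nose in the frame of nest above 0.03 m and x of core in the frame of nest between -0.004 and 0.02 m and y of core in the frame of nest between -0.004 and 0.02 m and z of core in the frame of nest between -0.003 and 0.005 m and contact force between the fingers and core above 0.5 N), for 0.1 s.
2. the handle is past its high point and the clamp holds the core (value of joint clamp_handle below 0.08 rad and contact force between clamp_arm and core above 10 N), for 0.2 s.
At the end, for the whole second after the job is handed in: the core lies flat in the nest, nose uphill, square within 3.4 degrees and within 3 mm of home on plate, ledge and side rail; the clamp handle is over centre (below 0.08 rad), the arm down, its foot pressing on the core with over 10 N; all released and still (all of step 2 and angle between the z axis of core and the z axis of nest, either way round below 0.06 rad and angle between the x axis of core and the x axis of nest, either way round below 0.06 rad and x of core_nose in the frame of nest above 0.03 m and x of core in the frame of nest between -0.003 and 0.003 m and y of core in the frame of nest between -0.003 and 0.003 m and z of core in the frame of nest between -0.003 and 0.003 m and value of joint clamp_arm below 0.12 rad and linear speed of core below 0.01 m/s); the robot touches nothing.
It fails at once if another core or tool on the bench is moved more than 25 mm (distance of any of stub_core, drum_core, shank_core, lug_core, flat_file, dust_brush, powder_tin from where it was at the start of the episode above 0.025 m).
It also fails if it takes over 59 s, if anything falls off the work surface, if the arm or the gripper's body presses on something with over 40 N, if the wrist force passes 120 N, or if a joint passes its speed limit or range.

### The arm

A 7-joint arm with a two-finger parallel gripper is mounted at the origin on the work surface. World frame = base frame: x ahead of the robot, y to its left, z up, the work surface at z = 0. Lengths are in mm, angles in rad, forces in N, time in s.
With the tool pointing down it reaches from about 400 to 875 mm from the base axis. Payload 4.4 kg.
Tool frame: the origin (TCP) lies on the centre line of the jaws, within the pads' length; the fingertips stand 14 mm ahead of it and the grasp point (between the pads) lies 5 mm behind it; z points along the fingers, x is the direction in which the jaws open and shut, and the axes are right-handed (so a half turn about z gives the same grasp; the last joint's range is limited). The gripper opens to 85 mm and grips with 20 to 120 N. Pads are 22 mm wide; open, the fingers measure 114 mm over their backs; the gripper's body (76 mm by 85 mm) begins 54 mm behind the grasp point. The pads swing forward as they close: fully open they stand 13 mm farther back than shut.
Start: joints at [-1.195, 0.628, 0.038, 1.517, -0.027, 0.996, -0.02], TCP at [277.898, 587.615, 217.113] pointing down, gripper open.
Joint ranges: [-3.06, 3.06], [-0.37, 2.12], [-1.25, 1.32], [0.18, 2.47], [-1.1, 4.24], [0.23, 1.98], [-2.94, 2.94]. Speed limits (rad/s): [2.57, 2.57, 3.14, 3.14, 3.14, 3.14, 3.14].

### API

Orientations are given as [roll, pitch, yaw] about the fixed x, y, z axes, in that order (R = Rz(yaw) Ry(pitch) Rx(roll)).
In Python, from cell import ctrl gives the robot as it stands.
- The arm moves only by the tool send_rows, never from a script. Its argument "commands" is a list of rows, each a list of 5 numbers: the finger opening in mm, from 0 to 85.4, then the shift along the tool's x, y, z in mm, then the turn about the tool's z in degrees. In form: [[grip, x, y, z, roll], ...]. A call has 1 to 5 rows; each row is the pose to reach, as a shift and turn from the pose measured when the call began, along the tool's axes at that moment; what a row does not reach only later rows make up. A row lasts 1/10 s, in which the tool goes at most 50 mm and 8.59 degrees, less where a joint would pass 70% of its speed; a pose out of reach is approached as far as the arm can. A call with a gripper value outside its range is refused whole. The fingers move at their own pace and stop on an object; the grip force is fixed at half the most. Time passes only in rows, so rows that repeat a pose let the fingers close. It gives the time, the measured TCP pose, the force and the opening at its end, in the units of the state.
- ctrl.read_state(): the state, without advancing time (a new reading comes with each control period).
- ctrl.get_image(name): name is "scene" or "top"; returns the picture (384x512x3 uint8, red, green, blue); there is no depth.
- ctrl.camera_params(name): a dict with "fx", "fy", "cx", "cy" (pixels), "cam_to_world" (4x4, takes a point from camera to world coordinates). Camera axes: x right, y down, z forward; pixel columns grow to the right and rows downward; lengths in mm; the calibration is good to about 2 mm. A picture is of the moment at which its call begins. camera_params takes no time and is no camera call.
- ctrl.finish_job(): hands the job in, once; it reports no verdict.
The state is a dict: "clock": time; "qpos": joint angles; "qd": joint speeds; "tau": joint torques, N m; "eef_pos": TCP position; "tool_rot": TCP orientation; "force": force on the tool from outside, world axes, zero at the start; "torque": the same for the moment, N m; "width": finger opening in mm.
Only numpy, scipy, OpenCV 4.12 (cv2) and the standard library are available. Lean on these libraries where they do the work, as an engineer would, in place of code of your own. Each camera call takes 0.05 s, during which the arm holds its last target.

## Working session

There is one attempt and no reset: what is moved stays moved. The work goes in short steps, Python scripts to look and compute and a tool call to move; the robot and the scene stay as the last step left them, time stands still between calls to the robot, and variables do not carry over. Pictures are saved under pics/ and viewed, and the job is handed in when it is done.

Besides the shell and the picture viewer there is one more tool, called by a JSON object that holds its "op" and its "data", one argument or row to a line. send_rows: Moves the arm, as the interface text tells. Its arguments: {"type":"object","properties":{"commands":{"type":"array"}},"required":["commands"]}

```bash
ls; mkdir -p pics; python3 - <<'E'
from cell import ctrl
import cv2
print(ctrl.read_state())
for n in("scene","top"):
    p=ctrl.camera_params(n);print(n,p)
    im=ctrl.get_image(n);cv2.imwrite(f"pics/{n}0.png",im[:,:,::-1])
E
```

```text
pics
{'clock': 0.0, 'qpos': array([-1.19478381,  0.62934271,  0.03843692,  1.5183791 , -0.02700414,
        0.99631335, -0.01999536]), 'qd': array([-1.93740044e-04, -8.89381863e-06, -9.18096802e-04,  5.80442672e-04,
       -2.23277586e-04, -6.40734199e-04, -4.65407138e-04]), 'tau': array([ 4.33907035e-04, -5.63400328e+01,  1.22641202e+00, -1.93443167e+01,
        1.09209248e-02,  1.06598792e-02, -2.05241639e-05]), 'eef_pos': array([277.61293489, 586.99953317, 216.18769795]), 'tool_rot': array([3.14157348e+00, 1.92460383e-03, 1.12899000e+00]), 'force': array([0.81774463, 0.38353925, 0.2355114 ]), 'torque': array([0.00686661, 0.02517981, 0.02582145]), 'width': 85.1883745879628}
scene {'fx': 445.574994666181, 'fy': 445.574994666181, 'cx': 262.3985057420175, 'cy': 190.62793966407878, 'cam_to_world': array([[ 2.61477565e-01,  5.50065163e-01, -7.93131641e-01,
         1.82561298e+03],
       [ 9.65187959e-01, -1.43513902e-01,  2.18668618e-01,
        -2.95994887e+02],
       [ 6.45657198e-03, -8.22698047e-01, -5.68441937e-01,
         1.07418419e+03],
       [ 0.00000000e+00,  0.00000000e+00,  0.00000000e+00,
         1.00000000e+00]])}
top {'fx': 485.76162659504695, 'fy': 485.76162659504695, 'cx': 250.87233874225996, 'cy': 184.28208290537066, 'cam_to_world': array([[ 1.23477215e-03, -9.94544749e-01,  1.04303489e-01,
         3.55902538e+02],
       [-9.99957096e-01, -2.18554813e-03, -9.00167620e-03,
         5.33817481e+01],
       [ 9.18053009e-03, -1.04287899e-01, -9.94504777e-01,
         1.61416431e+03],
       [ 0.00000000e+00,  0.00000000e+00,  0.00000000e+00,
         1.00000000e+00]])}
```

View pics/scene0.png

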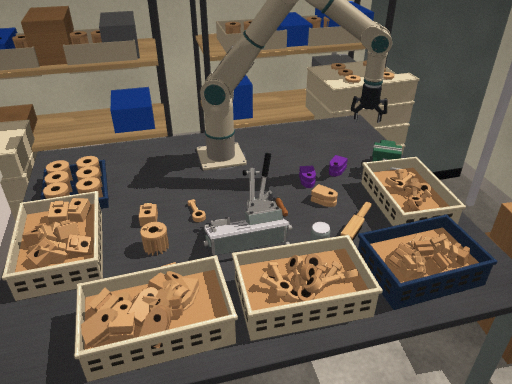

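View pics/top0.png

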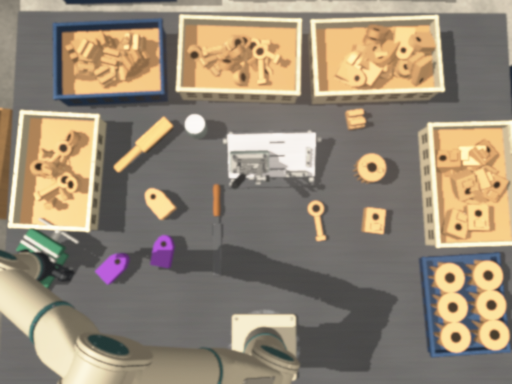

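```bash
cat > h.py <<'E'
import numpy as np, cv2
from cell import ctrl
P={n:ctrl.camera_params(n) for n in("scene","top")}
def ray(n,u,v):
    p=P[n];T=p["cam_to_world"];d=np.array([(u-p["cx"])/p["fx"],(v-p["cy"])/p["fy"],1.]);return T[:3,3],T[:3,:3]@d
def onz(n,u,v,z):
    o,d=ray(n,u,v);return o+d*(z-o[2])/d[2]
def proj(n,X):
    p=P[n];T=p["cam_to_world"];c=T[:3,:3].T@(np.asarray(X,float)-T[:3,3]);return np.array([p["cx"]+p["fx"]*c[0]/c[2],p["cy"]+p["fy"]*c[1]/c[2]])
def crop(im,x0,y0,x1,y1,s,name):
    cv2.imwrite(name,cv2.resize(im[y0:y1,x0:x1],None,fx=s,fy=s,interpolation=cv2.INTER_CUBIC))
E
python3 - <<'E'
from h import *
a=cv2.imread("pics/top0.png");b=cv2.imread("pics/scene0.png")
crop(a,130,170,200,240,8,"pics/a1.png")
crop(a,215,120,330,195,6,"pics/a2.png")
crop(b,195,145,355,255,5,"pics/b1.png")
E
```

```text
(no output)
```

View pics/a1.png

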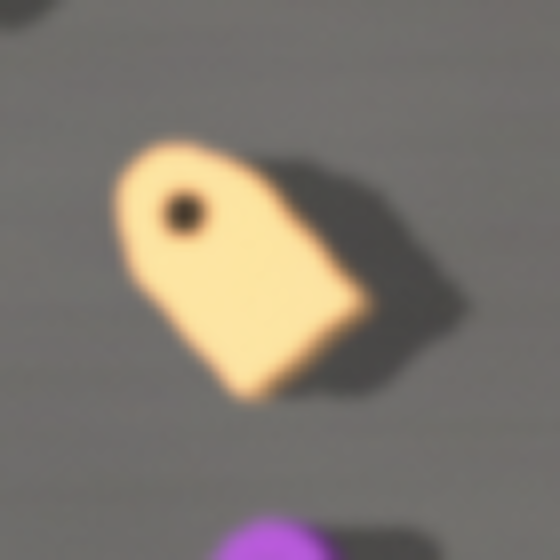

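View pics/a2.png

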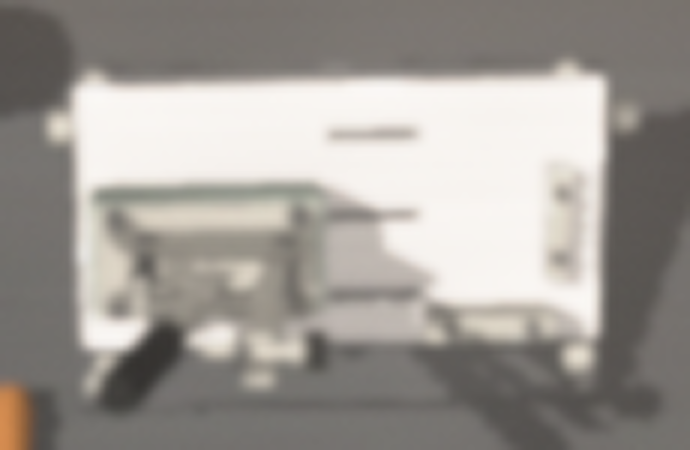

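View pics/b1.png

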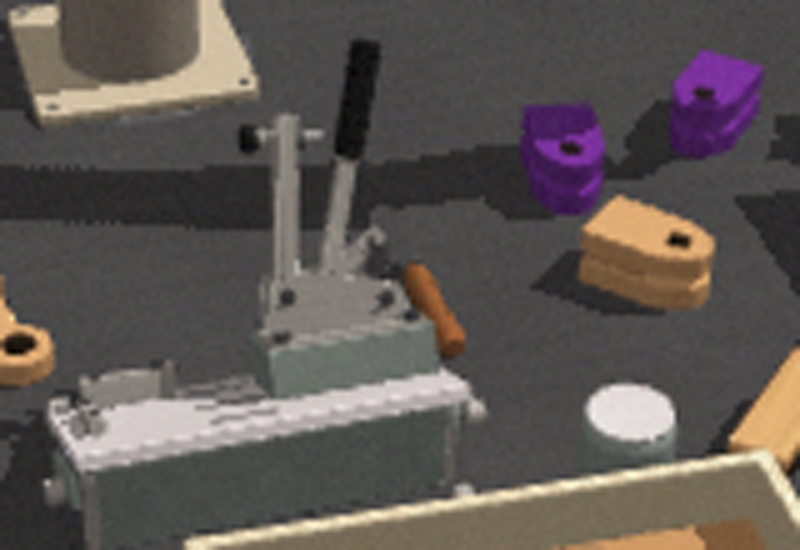

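```bash
python3 - <<'E'
from h import *
a=cv2.imread("pics/top0.png").astype(float);b=cv2.imread("pics/scene0.png").astype(float)
g=lambda im:np.clip((im/255.)**2.5*255,0,255).astype(np.uint8)
def grid(im,x0,y0,x1,y1,s,name,st=5):
    c=cv2.resize(im[y0:y1,x0:x1],None,fx=s,fy=s,interpolation=cv2.INTER_CUBIC)
    for x in range(x0,x1):
        if x%st==0: cv2.line(c,((x-x0)*s+s//2,0),((x-x0)*s+s//2,6 if x%10 else 12),(0,0,255),1); 
        if x%10==0: cv2.putText(c,str(x),((x-x0)*s,24),0,.4,(0,0,255))
    for y in range(y0,y1):
        if y%st==0: cv2.line(c,(0,(y-y0)*s+s//2),(6,(y-y0)*s+s//2),(0,0,255),1)
        if y%10==0: cv2.putText(c,str(y),(12,(y-y0)*s+8),0,.4,(0,0,255))
    cv2.imwrite(name,c)
grid(g(a),220,125,325,190,7,"pics/c1.png")
grid(g(b),198,185,300,255,7,"pics/c2.png")
E
```

```text
(no output)
```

View pics/c1.png

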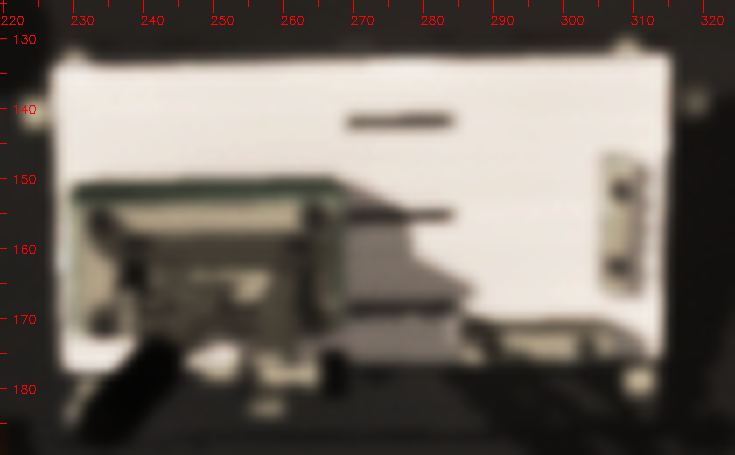

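View pics/c2.png

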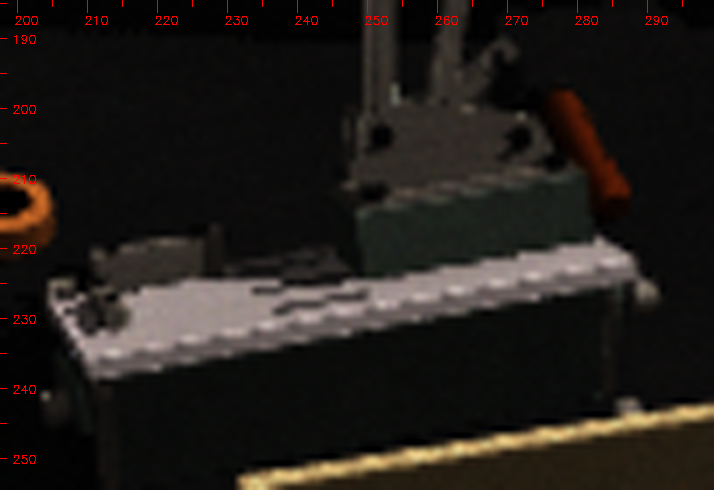

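```bash
cat >> h.py <<'E'
t=np.radians(26)
def Rn(yaw):
    c,s=np.cos(yaw),np.sin(yaw)
    # x uphill: away and up
    return np.array([[c,-s,0],[s,c,0],[0,0,1]])@np.array([[np.cos(t),0,-np.sin(t)],[0,1,0],[np.sin(t),0,np.cos(t)]])
E
python3 - <<'E'
from h import *
from scipy.optimize import least_squares
def pt(p,X): return np.array([p[0],p[1],68])+Rn(p[2])@X
def obs(p,sc=True):
    u=p[3];l=u-145
    L=[("top",(u,220,0),(227,134)),("top",(u,-60,0),(314,132.3)),("top",(l,-60,0),(313.3,176.5)),("top",(l,220,0),(228,177)),
       ("top",(28,-30.5,12),(305,147)),("top",(-36,-30.5,12),(305,166.5)),("scene",(u,-60,0),(211,235.5)),("scene",(u,220,0),(286.5,222))]
    return [(n,proj(n,pt(p,np.array(X,float)))-np.array(m)) for n,X,m in L if sc or n=="top"]
for sc in(True,False):
    r=least_squares(lambda p:np.concatenate([e for _,e in obs(p,sc)]),[550,-50,0,90],x_scale=[100,100,.1,10])
    print(r.x,np.degrees(r.x[2]));[print(n,e.round(2)) for n,e in obs(r.x,sc)]
a=cv2.imread("pics/top0.png")
hsv=cv2.cvtColor(a,cv2.COLOR_BGR2HSV)
m=cv2.inRange(hsv,(8,60,140),(28,255,255));c=np.zeros_like(m);c[175:230,135:190]=m[175:230,135:190]
k=max(cv2.findContours(c,cv2.RETR_EXTERNAL,cv2.CHAIN_APPROX_NONE)[0],key=cv2.contourArea)
W=np.array([onz("top",u,v,50)[:2] for u,v in k[:,0]],np.float32)
(ce,sz,an)=cv2.minAreaRect(W);print(ce,sz,an);print(cv2.boxPoints((ce,sz,an)))
# hole
print("hole",onz("top",130+185/8-.5,170+213/8-.5,50))
E
```

```text
[ 6.14077029e+02 -1.03939803e+02  1.97309170e-02  7.16496531e+01] 1.13049826816406
top [-0.56  0.21]
top [0.67 0.47]
top [-0.07 -0.55]
top [-0.24  0.42]
top [0.49 0.22]
top [-0.02 -0.13]
scene [-1.53  0.65]
scene [ 2.07 -0.13]
[ 6.14372449e+02 -1.03797549e+02  1.77024039e-02  7.16222379e+01] 1.0142730297164193
top [-0.57 -0.02]
top [0.66 0.42]
top [-0.15 -0.6 ]
top [-0.33  0.21]
top [0.46 0.15]
top [-0.09 -0.2 ]
(462.728271484375, 339.9310302734375) (108.29818725585938, 68.06913757324219) 41.15690231323242
[[399.5599  329.91922]
 [444.35782 278.66928]
 [525.8966  349.94284]
 [481.09872 401.19278]]
hole [480.87020146 355.89507737  50.        ]
```

```bash
cat >> h.py <<'E'
from scipy.spatial.transform import Rotation as Ro
NO=np.array([614.2,-103.9,68.]);NY=0.0185
def n2w(X): return NO+Rn(NY)@np.asarray(X,float)
def w2n(X): return Rn(NY).T@(np.asarray(X,float)-NO)
def plan(target,yaw=None):
    s=ctrl.read_state();R=Ro.from_euler("xyz",s["tool_rot"]).as_matrix()
    d=R.T@(np.asarray(target,float)-s["eef_pos"])
    y=np.degrees(s["tool_rot"][2]);tr=0 if yaw is None else -((yaw-y+180)%360-180)
    print("t",round(s["clock"],2),"shift",d.round(1),"turn",round(tr,1),"F",s["force"].round(1),"w",round(s["width"],1),"q7",s["qpos"][6].round(2))
def stat():
    s=ctrl.read_state();print("t",round(s["clock"],2),s["eef_pos"].round(1),"nest tcp",w2n(s["eef_pos"]).round(1),np.degrees(s["tool_rot"]).round(1),"F",s["force"].round(1),"w",round(s["width"],1))
E
python3 -c "
from h import *
plan((457.9,337,120),131.2)"
```

```text
t 0.1 shift [-148.8  269.9   96.6] turn -66.5 F [ 0.   0.6 -0. ] w 85.6 q7 -0.02
```

{"op": "send_rows", "data": {
  "commands": [
    [85, -75, 135, 40, -33],
    [85, -149, 270, 90, -66.5],
    [85, -149, 270, 97, -66.5],
    [85, -149, 270, 97, -66.5],
    [85, -149, 270, 97, -66.5]
  ]
}}

```text
clock: 0.6
eef_pos: [417.6, 392.0, 142.0]
tool_rot: [-3.14, 0.001, 1.886]
force: [0.8, 0.1, -0.9]
width: 85.4
```

```bash
python3 -c "
from h import *
stat();plan((457.9,337,120),131.2)"
```

```text
t 0.6 [417.6 392.  142. ] nest tcp [-135.9  499.5  148.7] [-1.799e+02  1.000e-01  1.080e+02] F [ 0.8  0.1 -0.9] w 85.4
t 0.6 shift [-64.8  21.3  22.1] turn -23.2 F [ 0.8  0.1 -0.9] w 85.4 q7 0.94
```

{"op": "send_rows", "data": {
  "commands": [
    [85, -65, 21, 22, -23.2],
    [85, -65, 21, 22, -23.2],
    [85, -65, 21, 22, -23.2],
    [85, -65, 21, 22, -23.2]
  ]
}}

```text
clock: 1.0
eef_pos: [458.1, 335.3, 119.4]
tool_rot: [-3.139, -0.0, 2.288]
force: [-0.8, -0.1, 0.1]
width: 84.8
```

```bash
python3 - <<'E'
from h import *
stat();plan((457.9,337,33),131.2)
im=ctrl.get_image("top")[:,:,::-1];cv2.imwrite("pics/top1.png",im)
b=ctrl.get_image("scene")[:,:,::-1]
A=cv2.resize(im[160:260,110:210],None,fx=4,fy=4);B=cv2.resize(b[120:220,270:370],None,fx=4,fy=4)
cv2.imwrite("pics/d1.png",np.hstack([A,B]))
E
```

```text
t 1.0 [458.1 335.3 119.4] nest tcp [-110.4  442.   111. ] [-179.8   -0.   131.1] F [-0.8 -0.1  0.1] w 84.8
t 1.0 shift [ 1.4  1.2 86.4] turn -0.1 F [-0.8 -0.1  0.1] w 84.8 q7 1.35
```

View pics/d1.png

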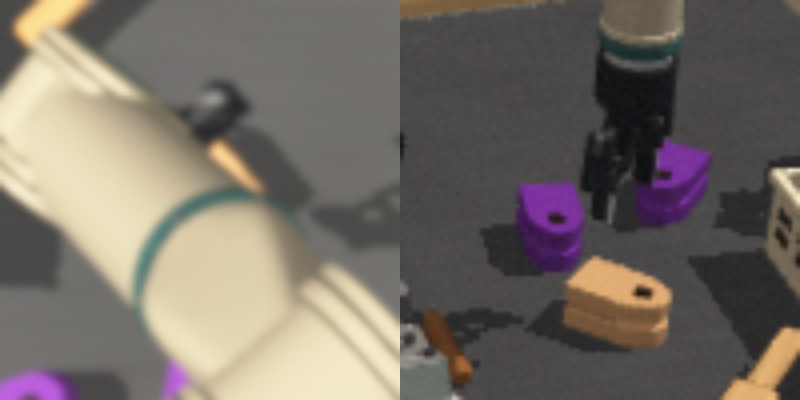

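{"op": "send_rows", "data": {
  "commands": [
    [85, 1.4, 1.2, 40, 0],
    [85, 1.4, 1.2, 70, 0],
    [85, 1.4, 1.2, 86, 0],
    [85, 1.4, 1.2, 86, 0]
  ]
}}

```text
clock: 1.5
eef_pos: [455.0, 339.0, 32.0]
tool_rot: [-3.136, -0.001, 2.289]
force: [-0.9, 0.2, 0.5]
width: 84.7
```

```bash
python3 - <<'E'
from h import *
stat();plan((457.9,337,33),131.2)
b=ctrl.get_image("scene")[:,:,::-1]
cv2.imwrite("pics/d2.png",cv2.resize(b[140:220,270:370],None,fx=6,fy=6))
E
```

```text
t 1.5 [455. 339.  32.] nest tcp [-151.5  445.8   33.9] [-179.7   -0.   131.2] F [-0.9  0.2  0.5] w 84.7
t 1.5 shift [-3.4  0.9 -1. ] turn -0.0 F [-0.9  0.2  0.5] w 84.7 q7 1.29
```

View pics/d2.png

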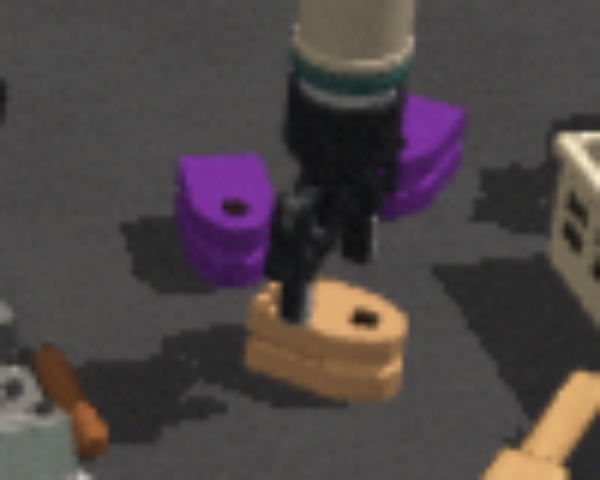

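```bash
python3 - <<'E'
from h import *
d=np.array([.658,-.753,0])
for r in (42,50):
  for z in(18,31,50): print(r,z,proj("scene",np.array([455,339,z])+r*d),proj("scene",np.array([455,339,z])-r*d))
a=np.array([.753,.658,0]);l=np.array([-.658,.753,0]);C=np.array([463.9,342.3,0])
b=cv2.imread("pics/scene0.png");c=cv2.resize(b[170:220,295:350],None,fx=10,fy=10)
for z in(0,50):
  for x,y in((-50,-30),(-50,30),(18,-30),(18,30),(50,0)):
    p=proj("scene",C+a*x+l*y+[0,0,z]);cv2.circle(c,tuple(((p-[295,170]+.5)*10).astype(int)),3,(255,0,0),-1)
cv2.imwrite("pics/d3.png",c)
E
```

```text
42 18 [318.02159778 201.43690825] [327.4844872  191.61827595]
42 31 [318.27211103 198.81938883] [327.76502687 189.04318266]
42 50 [318.64198888 194.95467326] [328.17910653 185.24231636]
50 18 [317.0886049  202.40497557] [328.35512153 190.71491146]
50 31 [317.33602575 199.78340905] [328.6383014  188.14384762]
50 50 [317.70134916 195.91259671] [329.05626583 184.34903975]
```

View pics/d3.png

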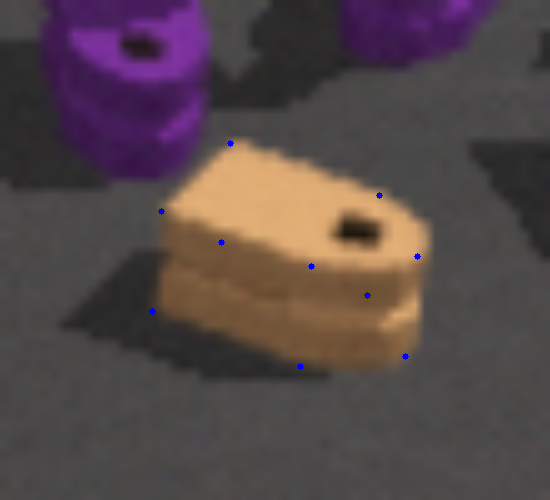

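```bash
python3 - <<'E'
from h import *
stat()
b=ctrl.get_image("scene")[:,:,::-1]
x0,y0=300,160;s=14
c=cv2.resize(b[y0:y0+42,x0:x0+50],None,fx=s,fy=s,interpolation=cv2.INTER_NEAREST)
E=np.array(ctrl.read_state()["eef_pos"]);d=np.array([.658,-.753,0])
for r in(42,-42):
  for z in(-14,0,-1):
    p=proj("scene",E+r*d+[0,0,z]);cv2.circle(c,tuple(((p-[x0,y0]+.5)*s).astype(int)),3,(255,0,0),-1)
cv2.imwrite("pics/d4.png",c)
E
```

```text
t 1.55 [456.  339.7  33.5] nest tcp [-149.9  446.4   34.7] [-179.8   -0.   131.2] F [ 0.  -0.1  0.6] w 84.8
```

View pics/d4.png

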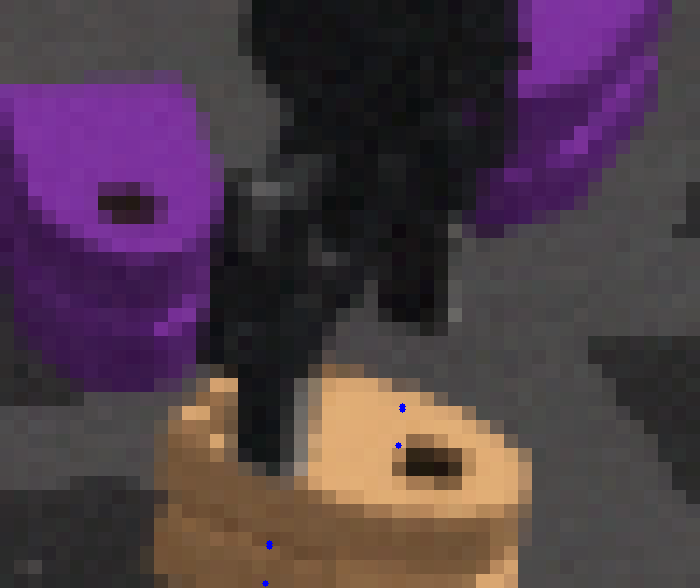

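```bash
python3 - <<'E'
from h import *
T=np.array([277.6,587,216.2]);y=np.radians(64.7);d=np.array([np.cos(y),np.sin(y),0])
out=[]
for n,x0,y0 in(("scene",335,75),("top",5,215)):
  im=cv2.imread(f"pics/{n}0.png");s=6
  im=np.clip(im.astype(float)*1.8,0,255).astype(np.uint8)
  c=cv2.resize(im[y0:y0+66,x0:x0+66],None,fx=s,fy=s)
  for r in(42,-42):
   for z in(-14,0,60):
    p=proj(n,T+r*d+[0,0,z]);cv2.circle(c,tuple(((p-[x0,y0]+.5)*s).astype(int)),3,(0,0,255),-1)
  out.append(c)
cv2.imwrite("pics/d5.png",np.hstack(out))
E
```

```text
(no output)
```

View pics/d5.png

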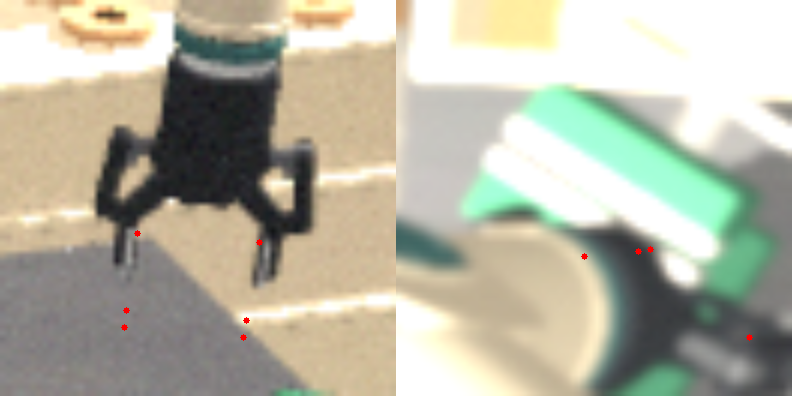

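```bash
python3 - <<'E'
from h import *
d=np.array([.658,-.753,0])
for z in (105,119,145,170): print(z,proj("top",np.array([458.1,335.3,z])+45*d),proj("top",np.array([458.1,335.3,z])-45*d),proj("scene",np.array([458.1,335.3,z])+45*d),proj("scene",np.array([458.1,335.3,z])-45*d))
c=cv2.imread("pics/top1.png");cv2.imwrite("pics/d6.png",cv2.resize(c[165:225,130:200],None,fx=10,fy=10))
b=cv2.imread("pics/d1.png")
E
```

```text
105 [166.81247007 192.55496554] [144.54580522 211.5467841 ] [318.78239537 184.40860365] [329.17981171 174.17635933]
119 [166.07308762 192.15853078] [143.59522523 211.3258122 ] [319.06427706 181.42167658] [329.49805673 171.24683615]
145 [164.66285553 191.40240652] [141.78195303 210.90429879] [319.59469219 175.80119339] [330.09662557 165.73686374]
170 [163.25935778 190.64989301] [139.97705212 210.48473138] [320.11337486 170.30503189] [330.68161247 160.35191631]
```

View pics/d6.png

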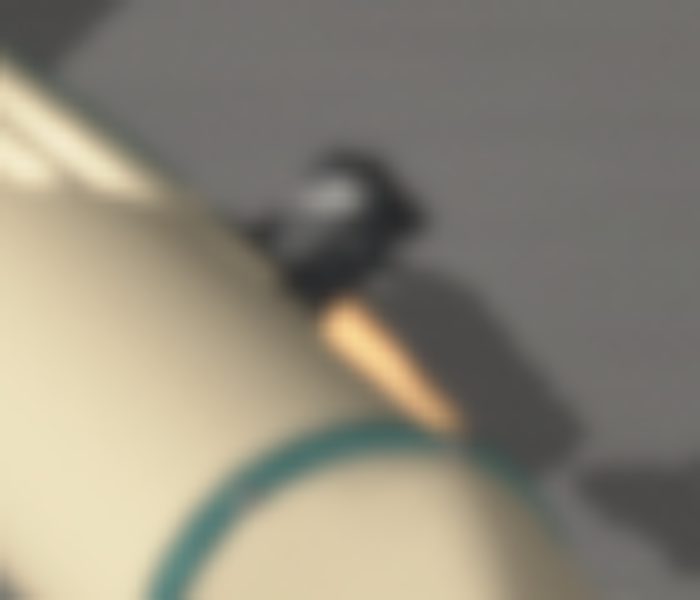

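```bash
python3 - <<'E'
from h import *
out=[]
for n,x0,y0,w in(("scene",180,60,100),("top",215,284,100)):
  im=cv2.imread(f"pics/{n}0.png");s=4
  c=cv2.resize(im[y0:y0+w,x0:x0+w],None,fx=s,fy=s)
  for z in(0,150,300):
    p=proj(n,[0,0,z]);print(n,z,p);cv2.circle(c,tuple(((p-[x0,y0]+.5)*s).astype(int)),3,(0,0,255),-1)
  out.append(c)
cv2.imwrite("pics/d7.png",np.hstack(out))
E
```

```text
scene 0 [220.7216521  156.43133225]
scene 150 [219.18972615 128.02050522]
scene 300 [217.52401829  97.12858265]
top 0 [262.67722976 346.05745839]
top 150 [264.38908235 357.70547949]
top 300 [266.50299204 372.08923242]
```

View pics/d7.png

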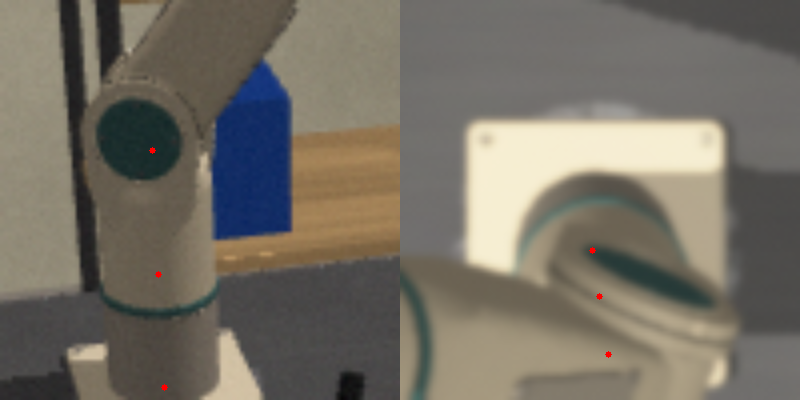

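{"op": "send_rows", "data": {
  "commands": [
    [85, -3, 0, 6, 0],
    [85, -3, 0, 13, 0],
    [85, -3, 0, 13, 0]
  ]
}}

```text
clock: 1.9
eef_pos: [458.7, 337.5, 21.1]
tool_rot: [-3.14, -0.0, 2.289]
force: [0.7, 0.0, -0.4]
width: 84.8
```

```bash
python3 - <<'E'
from h import *
stat()
b=ctrl.get_image("scene")[:,:,::-1]
cv2.imwrite("pics/e1.png",cv2.resize(b[155:215,295:355],None,fx=10,fy=10))
E
```

```text
t 1.9 [458.7 337.5  21.1] nest tcp [-152.9  444.2   22.5] [-179.9   -0.   131.1] F [ 0.7  0.  -0.4] w 84.8
```

View pics/e1.png

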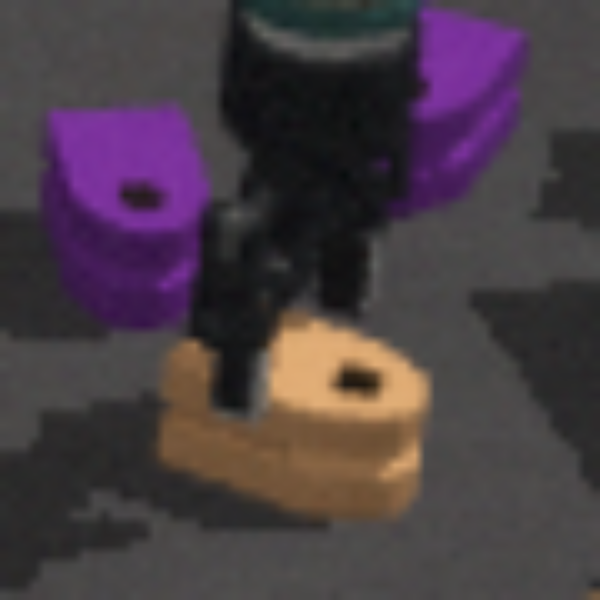

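{"op": "send_rows", "data": {
  "commands": [
    [50, 0, 0, 0, 0],
    [50, 0, 0, 0, 0],
    [50, 0, 0, 0, 0],
    [50, 0, 0, 0, 0]
  ]
}}

```text
clock: 2.35
eef_pos: [458.8, 337.8, 22.2]
tool_rot: [-3.141, -0.0, 2.289]
force: [-1.4, -1.3, 4.7]
width: 58.0
```

```bash
python3 - <<'E'
from h import *
stat()
b=ctrl.get_image("scene")[:,:,::-1]
cv2.imwrite("pics/e2.png",cv2.resize(b[155:215,295:355],None,fx=10,fy=10))
E
```

```text
t 2.35 [458.8 337.8  22.2] nest tcp [-152.4  444.5   23.3] [-180.    -0.   131.1] F [-1.4 -1.3  4.7] w 58.0
```

View pics/e2.png

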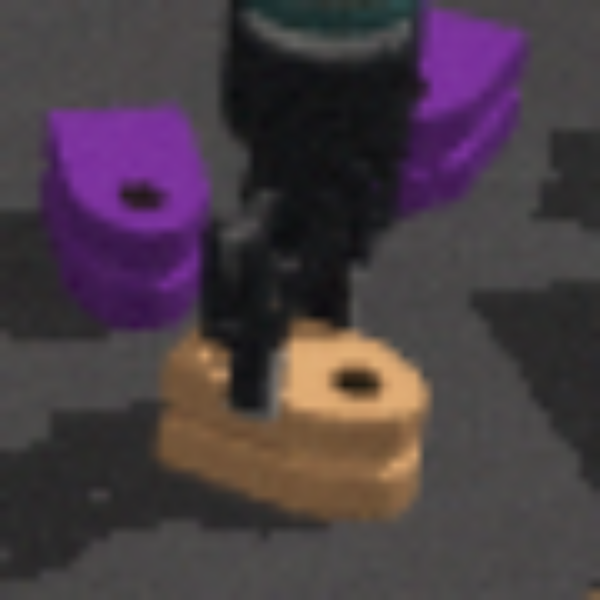

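{"op": "send_rows", "data": {
  "commands": [
    [80, 0, 0, 0, 0],
    [80, 0, 0, 0, 0],
    [80, 0, 0, 5, 0],
    [80, 0, 0, 9, 0],
    [80, 0, 0, 9, 0]
  ]
}}

```text
clock: 2.9
eef_pos: [458.3, 337.4, 12.3]
tool_rot: [-3.139, -0.0, 2.289]
force: [0.1, -0.7, -0.4]
width: 79.9
```

{"op": "send_rows", "data": {
  "commands": [
    [50, 0, 0, 0, 0],
    [50, 0, 0, 0, 0],
    [50, 0, 0, 0, 0],
    [50, 0, 0, 0, 0]
  ]
}}

```text
clock: 3.3
eef_pos: [458.2, 337.4, 12.3]
tool_rot: [-3.139, -0.0, 2.289]
force: [-1.2, 0.5, 0.5]
width: 58.9
```

```bash
python3 - <<'E'
from h import *
stat()
b=ctrl.get_image("scene")[:,:,::-1]
cv2.imwrite("pics/e3.png",cv2.resize(b[155:215,295:355],None,fx=10,fy=10))
E
```

```text
t 3.3 [458.2 337.4  12.3] nest tcp [-157.2  444.1   14.7] [-179.9   -0.   131.1] F [-1.2  0.5  0.5] w 58.9
```

View pics/e3.png

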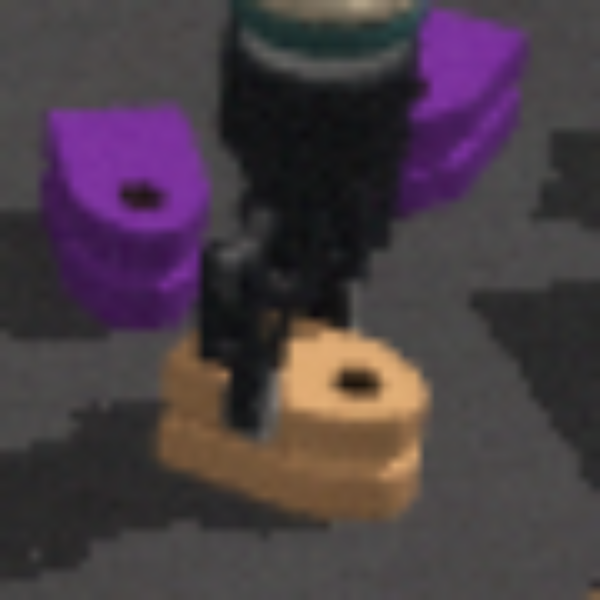

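{"op": "send_rows", "data": {
  "commands": [
    [50, 0, 0, -20, 0],
    [50, 0, 0, -60, 0],
    [50, 0, 0, -110, 0],
    [50, 0, 0, -160, 0],
    [50, 0, 0, -200, 0]
  ]
}}

```text
clock: 3.85
eef_pos: [458.7, 337.7, 214.6]
tool_rot: [-3.14, -0.001, 2.289]
force: [0.9, 0.1, -3.8]
width: 58.8
```

```bash
python3 - <<'E'
from h import *
stat()
plan((440,200,320),120);print(n2w((29.5,8,75))-[0,0,26])
b=ctrl.get_image("scene")[:,:,::-1]
cv2.imwrite("pics/e4.png",cv2.resize(b[80:200,260:380],None,fx=5,fy=5))
E
```

```text
t 3.85 [458.7 337.7 214.6] nest tcp [-68.1 444.4 196.4] [-179.9   -0.   131.1] F [ 0.9  0.1 -3.8] w 58.8
t 3.85 shift [ -91.3 -104.8 -105.3] turn 11.1 F [ 0.9  0.1 -3.8] w 58.8 q7 1.4
[607.68968571 -96.01908536 122.3415023 ]
```

View pics/e4.png

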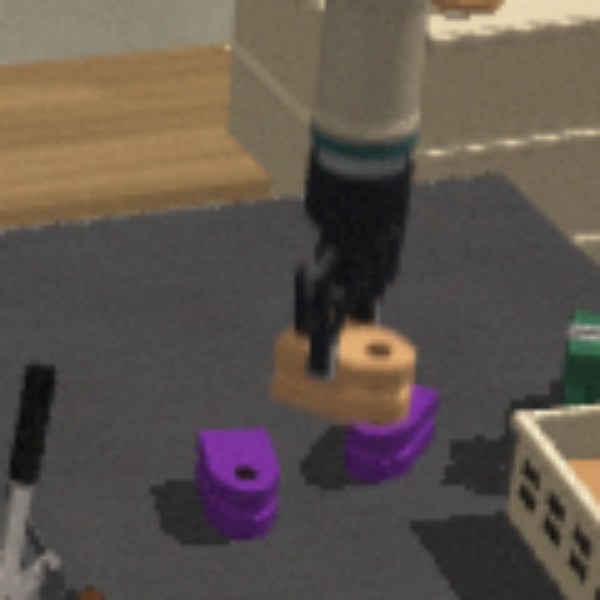

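{"op": "send_rows", "data": {
  "commands": [
    [50, -25, -25, -40, 3],
    [50, -55, -60, -80, 7],
    [50, -91, -105, -105, 11],
    [50, -91, -105, -105, 11],
    [50, -91, -105, -105, 11]
  ]
}}

```text
clock: 4.4
eef_pos: [442.0, 197.3, 326.3]
tool_rot: [3.132, 0.002, 2.09]
force: [0.4, 0.5, -2.8]
width: 58.3
```

```bash
python3 - <<'E'
from h import *
stat()
plan((470,-60,320),91)
E
```

```text
t 4.4 [442.  197.3 326.3] nest tcp [-36.5 304.3 305.1] [1.794e+02 1.000e-01 1.197e+02] F [ 0.4  0.5 -2.8] w 58.3
t 4.4 shift [-237.2 -103.4    5.7] turn 28.7 F [ 0.4  0.5 -2.8] w 58.3 q7 1.5
```

{"op": "send_rows", "data": {
  "commands": [
    [50, -48, -20, 4, 6],
    [50, -95, -41, 6, 12],
    [50, -142, -62, 6, 18],
    [50, -190, -83, 6, 23],
    [50, -237, -103, 6, 28.7]
  ]
}}

```text
clock: 4.9
eef_pos: [468.3, -47.6, 318.8]
tool_rot: [3.133, -0.003, 1.586]
force: [1.6, 0.3, -3.2]
width: 58.8
```

```bash
python3 - <<'E'
from h import *
stat()
plan((607,-96,240),91)
E
```

```text
t 4.9 [468.3 -47.6 318.8] nest tcp [-20.3  59.  288.9] [179.5  -0.2  90.9] F [ 1.6  0.3 -3.2] w 58.8
t 4.9 shift [-50.8 137.3  79.8] turn -0.1 F [ 1.6  0.3 -3.2] w 58.8 q7 1.6
```

{"op": "send_rows", "data": {
  "commands": [
    [50, -30, 30, 0, 0],
    [50, -50, 70, 10, 0],
    [50, -51, 110, 40, 0],
    [50, -51, 137, 80, 0],
    [50, -51, 137, 80, 0]
  ]
}}

```text
clock: 5.4
eef_pos: [605.7, -94.1, 230.3]
tool_rot: [-3.137, -0.007, 1.588]
force: [-1.8, 0.8, -3.7]
width: 58.6
```

```bash
python3 - <<'E'
from h import *
stat()
plan((607.7,-96,135),91)
b=ctrl.get_image("scene")[:,:,::-1];a=ctrl.get_image("top")[:,:,::-1]
cv2.imwrite("pics/e5.png",np.hstack([cv2.resize(b[120:240,190:310],None,fx=4,fy=4),cv2.resize(a[80:180,220:320],(480,480))]))
E
```

```text
t 5.4 [605.7 -94.1 230.3] nest tcp [ 63.6  10.  149.5] [-179.8   -0.4   91. ] F [-1.8  0.8 -3.7] w 58.6
t 5.4 shift [-2.6  2.4 95.2] turn 0.0 F [-1.8  0.8 -3.7] w 58.6 q7 1.67
```

View pics/e5.png

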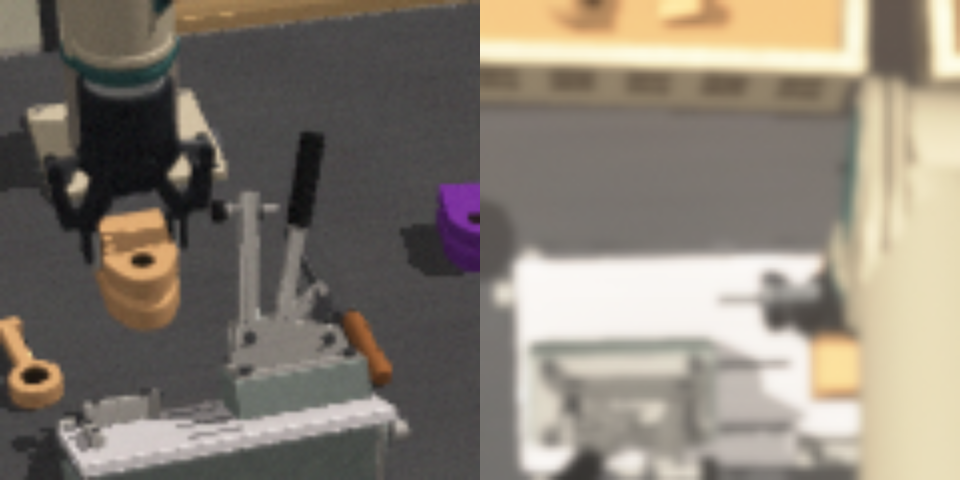

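```bash
python3 - <<'E'
from h import *
E=np.array([605.7,-94.1,230.3])-[0,0,12.3]
for X in((-42.5,30,0),(-42.5,30,50)): print(X,proj("top",E+X))
for X in((57.5,0,0),(57.5,0,50),(25.5,30,0),(25.5,30,50)): print(X,proj("scene",E+X))
b=ctrl.get_image("scene")[:,:,::-1]
x0,y0=205,160;c=cv2.resize(b[y0:y0+50,x0:x0+50],None,fx=12,fy=12)
for X in((57.5,0,0),(57.5,0,50),(25.5,30,0),(25.5,30,50),(25.5,-30,50),(-42.5,30,50),(-42.5,-30,50)):
  p=proj("scene",E+X);cv2.circle(c,tuple(((p-[x0,y0]+.5)*12).astype(int)),3,(255,0,0),-1)
cv2.imwrite("pics/e6.png",c)
E
```

```text
(-42.5, 30, 0) [286.98683845 163.52292713]
(-42.5, 30, 50) [288.46965838 160.90423612]
(57.5, 0, 0) [227.2482714  201.67033743]
(57.5, 0, 50) [226.64786355 189.02269805]
(25.5, 30, 0) [234.18313069 194.85821631]
(25.5, 30, 50) [233.73123611 182.35502088]
```

View pics/e6.png

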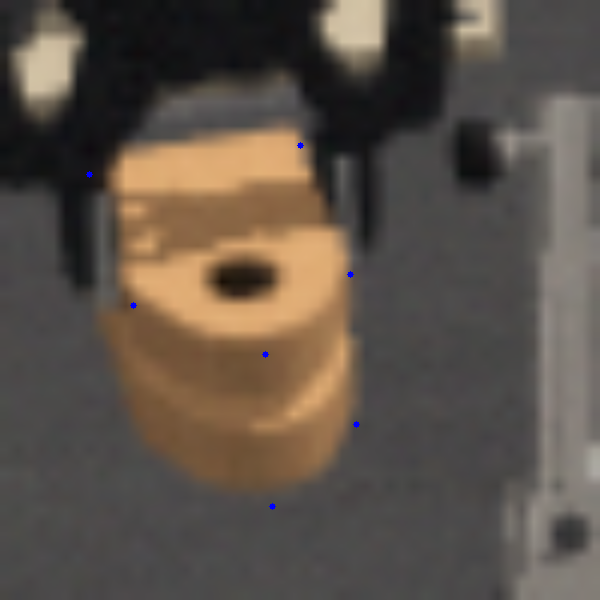

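```bash
python3 - <<'E'
from h import *
stat()
for X in((29.5,8,75),(29.5,8,64),(2,8,38)): print(X,(n2w(X)-[0,0,26]).round(1))
plan(n2w((29.5,8,72))-[0,0,26],91)
E
```

```text
t 5.55 [606.2 -95.7 239. ] nest tcp [ 67.9   8.4 157.1] [179.6  -0.2  90.9] F [-0.9  0.5 -2.7] w 58.8
(29.5, 8, 75) [607.7 -96.  122.3]
(29.5, 8, 64) [612.5 -95.9 112.5]
(2, 8, 38) [599.2 -96.2  77. ]
t 5.55 shift [ -0.8   2.  119.3] turn -0.1 F [-0.9  0.5 -2.7] w 58.8 q7 1.67
```

{"op": "send_rows", "data": {
  "commands": [
    [50, -1, 1, 30, 0],
    [50, -1, 2, 65, 0],
    [50, -1, 2, 95, 0],
    [50, -1, 2, 115, 0],
    [50, -1, 2, 115, 0]
  ]
}}

```text
clock: 6.05
eef_pos: [607.2, -96.0, 123.4]
tool_rot: [3.138, -0.004, 1.587]
force: [-0.7, -0.0, -3.6]
width: 58.6
```

```bash
python3 - <<'E'
from h import *
stat()
b=ctrl.get_image("scene")[:,:,::-1]
cv2.imwrite("pics/e7.png",cv2.resize(b[160:245,195:295],None,fx=7,fy=7))
plan(n2w((29.5,8,64))-[0,0,26],91)
E
```

```text
t 6.05 [607.2 -96.  123.4] nest tcp [18.2  8.  52.8] [179.8  -0.2  90.9] F [-0.7 -0.  -3.6] w 58.6
t 6.1 shift [ 0.2  3.7 12.7] turn -0.1 F [ 0.2 -0.  -2. ] w 58.7 q7 1.66
```

View pics/e7.png

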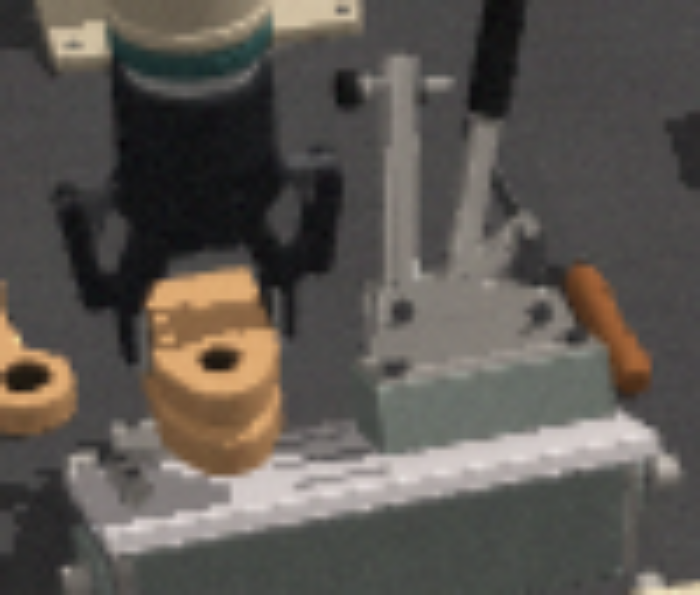

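{"op": "send_rows", "data": {
  "commands": [
    [50, 0, 2, 5, 0],
    [50, 0, 3, 9, 0],
    [50, 0, 3, 12, 0],
    [50, 0, 3, 12, 0]
  ]
}}

```text
clock: 6.5
eef_pos: [611.7, -96.1, 113.2]
tool_rot: [3.134, -0.003, 1.587]
force: [-0.2, 0.5, -4.2]
width: 58.8
```

```bash
python3 -c "
from h import *
stat();plan(n2w((2,8,38))-[0,0,26],91)"
```

```text
t 6.5 [611.7 -96.1 113.2] nest tcp [17.8  7.8 41.7] [179.6  -0.2  90.9] F [-0.2  0.5 -4.2] w 58.8
t 6.5 shift [  0.  -12.8  36.1] turn -0.1 F [-0.2  0.5 -4.2] w 58.8 q7 1.65
```

{"op": "send_rows", "data": {
  "commands": [
    [50, 0, 0, 3, 0],
    [50, 0, -1, 6, 0],
    [50, 0, -2, 9, 0],
    [50, 0, -2, 9, 0]
  ]
}}

```text
clock: 6.9
eef_pos: [610.4, -96.1, 105.4]
tool_rot: [3.133, -0.003, 1.587]
force: [-1.9, 0.8, 6.2]
width: 58.3
```

```bash
python3 -c "
from h import *
stat();plan(n2w((2,8,38))-[0,0,26],91)"
```

```text
t 6.9 [610.4 -96.1 105.4] nest tcp [13.1  7.8 35.2] [179.5  -0.2  90.9] F [-1.9  0.8  6.2] w 58.3
t 6.9 shift [  0.  -11.5  28.3] turn -0.1 F [-1.9  0.8  6.2] w 58.3 q7 1.65
```

Contact, about 10 N. Continue along the pivot path.

{"op": "send_rows", "data": {
  "commands": [
    [50, 0, -3, 4, 0],
    [50, 0, -5, 8, 0],
    [50, 0, -8, 12, 0],
    [50, 0, -8, 12, 0]
  ]
}}

```text
clock: 7.3
eef_pos: [603.3, -96.1, 94.8]
tool_rot: [3.13, -0.003, 1.587]
force: [-2.9, 0.8, 7.3]
width: 58.7
```

```bash
python3 - <<'E'
from h import *
stat()
b=ctrl.get_image("scene")[:,:,::-1]
cv2.imwrite("pics/e8.png",cv2.resize(b[160:245,195:295],None,fx=7,fy=7))
plan(n2w((2,8,38))-[0,0,26],91)
E
```

```text
t 7.3 [603.3 -96.1  94.8] nest tcp [ 2.1  8.  28.8] [179.3  -0.2  90.9] F [-2.9  0.8  7.3] w 58.7
t 7.35 shift [-0.1 -4.4 17.8] turn -0.1 F [-2.5  1.4  7.6] w 58.6 q7 1.65
```

View pics/e8.png

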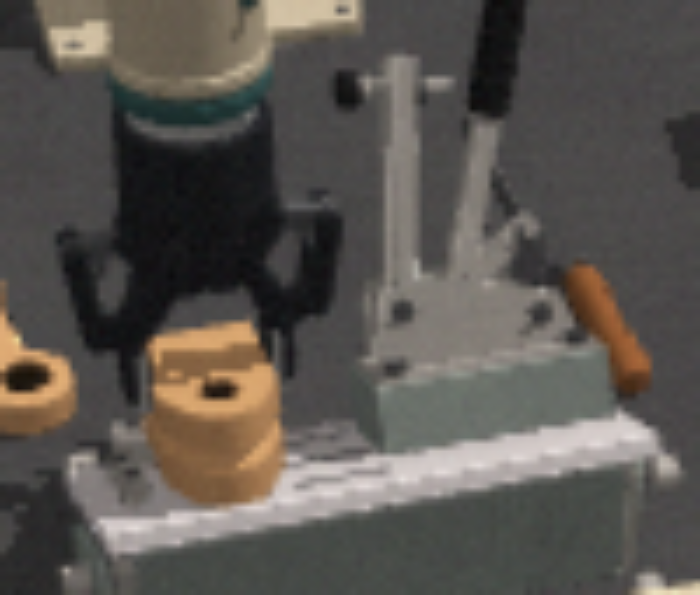

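{"op": "send_rows", "data": {
  "commands": [
    [50, 0, -2, 5, 0],
    [50, 0, -4, 9, 0],
    [50, 0, -5, 13, 0],
    [50, 0, -5, 13, 0]
  ]
}}

```text
clock: 7.75
eef_pos: [598.0, -96.1, 82.9]
tool_rot: [3.13, -0.003, 1.587]
force: [-5.4, 0.1, 8.1]
width: 58.8
```

```bash
python3 - <<'E'
from h import *
stat()
plan(n2w((2,8,38))-[0,0,26],91)
E
```

```text
t 7.75 [598.  -96.1  82.9] nest tcp [-7.9  8.1 20.4] [179.4  -0.2  90.9] F [-5.4  0.1  8.1] w 58.8
t 7.75 shift [-0.1  1.2  5.9] turn -0.1 F [-5.4  0.1  8.1] w 58.8 q7 1.65
```

{"op": "send_rows", "data": {
  "commands": [
    [50, 0, 0, 3, 0],
    [50, 0, 0, 6, 0],
    [50, 0, 0, 6, 0]
  ]
}}

```text
clock: 8.05
eef_pos: [596.2, -96.1, 77.5]
tool_rot: [3.134, -0.003, 1.587]
force: [-7.9, 1.0, 8.3]
width: 58.6
```

```bash
python3 - <<'E'
from h import *
stat()
b=ctrl.get_image("scene")[:,:,::-1]
cv2.imwrite("pics/e9.png",cv2.resize(b[180:245,195:275],None,fx=9,fy=9))
E
```

```text
t 8.05 [596.2 -96.1  77.5] nest tcp [-11.9   8.1  16.4] [179.5  -0.2  90.9] F [-7.9  1.   8.3] w 58.6
```

View pics/e9.png

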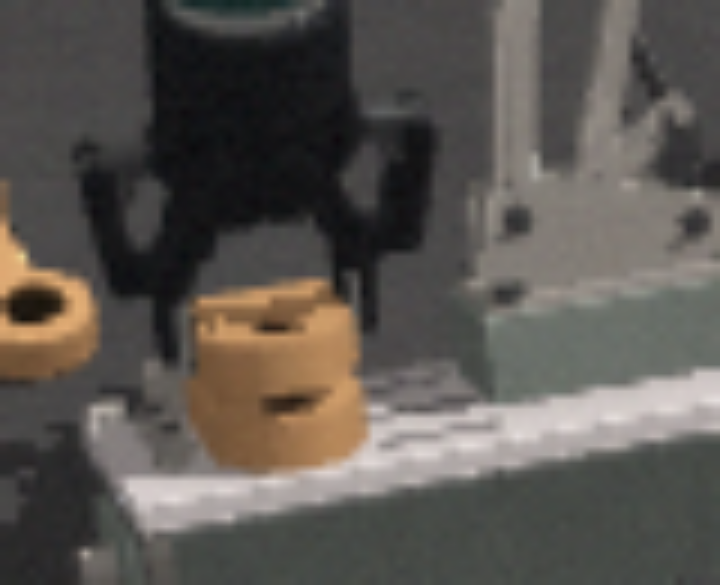

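{"op": "send_rows", "data": {
  "commands": [
    [50, 0, 0.5, 1, 0],
    [50, 0, 1, 2, 0],
    [50, 0, 1, 2, 0]
  ]
}}

```text
clock: 8.4
eef_pos: [595.9, -96.2, 76.7]
tool_rot: [3.136, -0.003, 1.587]
force: [-7.1, 0.7, 9.0]
width: 58.6
```

```bash
python3 - <<'E'
from h import *
stat()
E
```

```text
t 8.4 [595.9 -96.2  76.7] nest tcp [-12.5   8.1  15.8] [179.7  -0.2  90.9] F [-7.1  0.7  9. ] w 58.6
```

{"op": "send_rows", "data": {
  "commands": [
    [50, 0, 1, 3, 0],
    [50, 0, 1, 3, 0],
    [50, 0, 1, 3, 0]
  ]
}}

```text
clock: 8.7
eef_pos: [595.7, -96.2, 76.3]
tool_rot: [3.137, -0.003, 1.587]
force: [-10.2, 1.2, 21.1]
width: 59.1
```

```bash
python3 - <<'E'
from h import *
stat()
b=ctrl.get_image("scene")[:,:,::-1]
cv2.imwrite("pics/f1.png",cv2.resize(b[180:245,195:275],None,fx=9,fy=9))
E
```

```text
t 8.7 [595.7 -96.2  76.3] nest tcp [-12.8   8.   15.5] [179.7  -0.2  90.9] F [-10.2   1.2  21.1] w 59.1
```

View pics/f1.png

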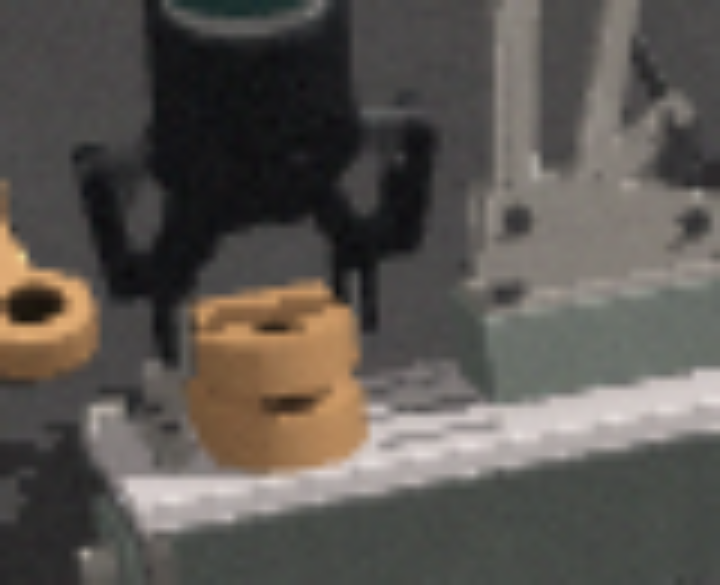

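{"op": "send_rows", "data": {
  "commands": [
    [50, 0, -1.5, 0.5, 0],
    [50, 0, -3, 1.3, 0],
    [50, 0, -4.5, 2.0, 0],
    [50, 0, -4.5, 2.0, 0]
  ]
}}

```text
clock: 9.15
eef_pos: [593.0, -96.4, 75.1]
tool_rot: [3.133, -0.003, 1.587]
force: [0.9, 0.6, 4.7]
width: 58.5
```

```bash
python3 - <<'E'
from h import *
stat()
E
```

```text
t 9.15 [593.  -96.4  75.1] nest tcp [-15.8   7.9  15.6] [179.5  -0.2  90.9] F [0.9 0.6 4.7] w 58.5
```

{"op": "send_rows", "data": {
  "commands": [
    [50, 0, -2, 1, 0],
    [50, 0, -4, 2, 0],
    [50, 0, -6, 3, 0],
    [50, 0, -6, 3, 0]
  ]
}}

```text
clock: 9.55
eef_pos: [588.8, -96.4, 72.9]
tool_rot: [3.129, -0.003, 1.587]
force: [-0.4, -0.0, 6.9]
width: 59.0
```

```bash
python3 - <<'E'
from h import *
stat()
E
```

```text
t 9.55 [588.8 -96.4  72.9] nest tcp [-20.6   7.9  15.5] [179.3  -0.2  90.9] F [-0.4 -0.   6.9] w 59.0
```

{"op": "send_rows", "data": {
  "commands": [
    [50, 0, -2, 1, 0],
    [50, 0, -4, 2, 0],
    [50, 0, -4, 2, 0]
  ]
}}

```text
clock: 9.85
eef_pos: [586.4, -96.6, 71.7]
tool_rot: [3.126, -0.002, 1.586]
force: [-0.1, 0.8, 6.6]
width: 58.8
```

```bash
python3 - <<'E'
from h import *
stat()
b=ctrl.get_image("scene")[:,:,::-1];a=ctrl.get_image("top")[:,:,::-1]
cv2.imwrite("pics/f2.png",np.hstack([cv2.resize(b[180:240,200:260],None,fx=8,fy=8),cv2.resize(a[120:180,270:330],None,fx=8,fy=8)])[:, :])
E
```

```text
t 9.85 [586.4 -96.6  71.7] nest tcp [-23.2   7.8  15.4] [ 1.791e+02 -1.000e-01  9.090e+01] F [-0.1  0.8  6.6] w 58.8
```

View pics/f2.png

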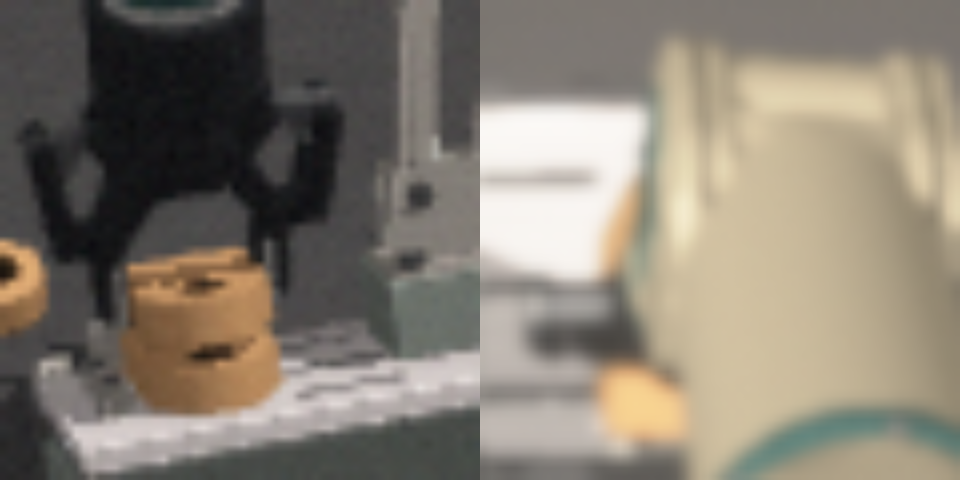

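```bash
python3 - <<'E'
from h import *
for dx in (-4,0,4):
  print(dx,[ (k,proj("top",n2w((x+dx,y+7.8,z))).round(1)) for k,(x,y,z) in dict(tailtop=(-50,30,50),tailbot=(-50,30,0)).items()], [proj("scene",n2w((x+dx,y+7.8,z))).round(1) for x,y,z in((50,0,0),(50,0,50),(18,30,50),(18,30,0))])
E
```

```text
-4 [('tailtop', array([284.7, 175.8])), ('tailbot', array([283.4, 170.8]))] [array([227.9, 231. ]), array([226. , 216.9]), array([232.8, 213.7]), array([234.6, 227.5])]
0 [('tailtop', array([284.7, 174.6])), ('tailbot', array([283.5, 169.6]))] [array([228.1, 231.2]), array([226.2, 217.1]), array([233. , 213.9]), array([234.8, 227.7])]
4 [('tailtop', array([284.7, 173.4])), ('tailbot', array([283.5, 168.5]))] [array([228.3, 231.5]), array([226.4, 217.3]), array([233.2, 214.1]), array([235., 228.])]
```

{"op": "send_rows", "data": {
  "commands": [
    [50, 0, -2, 1, 0],
    [50, 0, -3, 1.5, 0],
    [50, 0, -3, 1.5, 0]
  ]
}}

```text
clock: 10.25
eef_pos: [585.2, -96.7, 71.1]
tool_rot: [3.122, -0.002, 1.586]
force: [0.6, -0.4, 6.6]
width: 59.0
```

```bash
python3 -c "
from h import *
stat()"
```

```text
t 10.25 [585.2 -96.7  71.1] nest tcp [-24.6   7.8  15.4] [ 1.789e+02 -1.000e-01  9.090e+01] F [ 0.6 -0.4  6.6] w 59.0
```

{"op": "send_rows", "data": {
  "commands": [
    [50, 0, -2, 1, 0],
    [50, 0, -4, 2, 0],
    [50, 0, -4, 2, 0]
  ]
}}

```text
clock: 10.55
eef_pos: [584.1, -96.7, 70.5]
tool_rot: [3.117, -0.002, 1.586]
force: [1.6, 0.7, 9.2]
width: 58.9
```

```bash
python3 -c "
from h import *
stat()"
```

```text
t 10.55 [584.1 -96.7  70.5] nest tcp [-25.9   7.7  15.4] [ 1.786e+02 -1.000e-01  9.090e+01] F [1.6 0.7 9.2] w 58.9
```

{"op": "send_rows", "data": {
  "commands": [
    [50, 0, -3, 1.2, 0],
    [50, 0, -6, 2.5, 0],
    [50, 0, -6, 2.5, 0]
  ]
}}

```text
clock: 10.85
eef_pos: [583.9, -96.6, 70.6]
tool_rot: [3.105, -0.001, 1.588]
force: [5.3, 1.4, 12.3]
width: 58.6
```

```bash
python3 - <<'E'
from h import *
stat()
b=ctrl.get_image("scene")[:,:,::-1];a=ctrl.get_image("top")[:,:,::-1]
cv2.imwrite("pics/f3.png",np.hstack([cv2.resize(b[180:240,200:260],None,fx=8,fy=8),cv2.resize(a[140:190,275:325],(480,480))])[:, :])
E
```

```text
t 10.85 [583.9 -96.6  70.6] nest tcp [-26.    7.8  15.5] [ 1.779e+02 -1.000e-01  9.100e+01] F [ 5.3  1.4 12.3] w 58.6
```

View pics/f3.png

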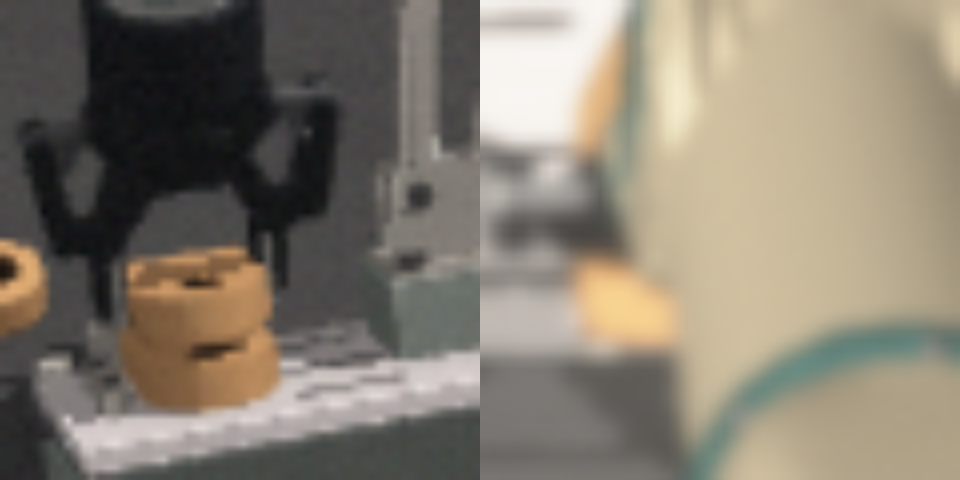

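{"op": "send_rows", "data": {
  "commands": [
    [50, -2, 0, 0, 0],
    [50, -4, 0, 0, 0],
    [50, -6, 0, 0, 0],
    [50, -6, 0, 0, 0]
  ]
}}

```text
clock: 11.35
eef_pos: [584.2, -99.8, 70.6]
tool_rot: [3.105, -0.004, 1.589]
force: [-0.9, 6.2, 7.2]
width: 58.6
```

```bash
python3 -c "
from h import *
stat()"
```

```text
t 11.35 [584.2 -99.8  70.6] nest tcp [-25.8   4.7  15.5] [177.9  -0.3  91.1] F [-0.9  6.2  7.2] w 58.6
```

{"op": "send_rows", "data": {
  "commands": [
    [50, -3, -1, 0.4, 0],
    [50, -5, -1, 0.4, 0],
    [50, -7, -1, 0.4, 0],
    [50, -7, -1, 0.4, 0]
  ]
}}

```text
clock: 11.75
eef_pos: [584.1, -102.4, 70.7]
tool_rot: [3.104, -0.009, 1.591]
force: [-0.4, 9.4, 9.2]
width: 58.9
```

```bash
python3 -c "
from h import *
stat()"
```

```text
t 11.75 [ 584.1 -102.4   70.7] nest tcp [-25.8   2.   15.6] [177.9  -0.5  91.2] F [-0.4  9.4  9.2] w 58.9
```

{"op": "send_rows", "data": {
  "commands": [
    [50, -3, -1, 0.4, 0],
    [50, -5, -1, 0.4, 0],
    [50, -7, -1, 0.4, 0],
    [50, -7, -1, 0.4, 0]
  ]
}}

```text
clock: 12.15
eef_pos: [584.2, -104.8, 70.8]
tool_rot: [3.103, -0.014, 1.594]
force: [0.7, 9.3, 9.7]
width: 58.8
```

```bash
python3 -c "
from h import *
stat()"
```

```text
t 12.15 [ 584.2 -104.8   70.8] nest tcp [-25.8  -0.4  15.7] [177.8  -0.8  91.3] F [0.7 9.3 9.7] w 58.8
```

{"op": "send_rows", "data": {
  "commands": [
    [50, -3, -1, 0.4, 0],
    [50, -5, -1, 0.4, 0],
    [50, -7, -1, 0.4, 0],
    [50, -7, -1, 0.4, 0]
  ]
}}

```text
clock: 12.55
eef_pos: [584.0, -105.0, 71.0]
tool_rot: [3.103, -0.022, 1.598]
force: [-0.9, 13.2, 11.3]
width: 58.5
```

```bash
python3 - <<'E'
from h import *
stat()
b=ctrl.get_image("scene")[:,:,::-1]
cv2.imwrite("pics/f4.png",cv2.resize(b[190:240,200:260],None,fx=12,fy=12))
E
```

```text
t 12.55 [ 584. -105.   71.] nest tcp [-25.8  -0.5  15.9] [177.8  -1.3  91.5] F [-0.9 13.2 11.3] w 58.5
```

View pics/f4.png

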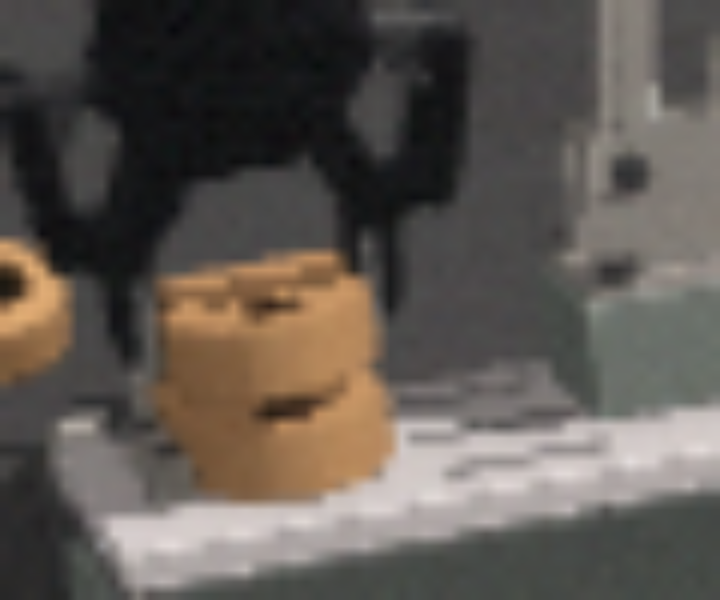

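{"op": "send_rows", "data": {
  "commands": [
    [50, 0, 0, 0, 0],
    [62, 0, 0, 0, 0],
    [64, 0, 0, 0, 0],
    [72, 0, 0, 0, 0],
    [75, 0, 0, 0, 0]
  ]
}}

```text
clock: 13.1
eef_pos: [583.6, -105.8, 70.6]
tool_rot: [3.103, -0.021, 1.597]
force: [0.4, 0.1, -0.1]
width: 75.4
```

{"op": "send_rows", "data": {
  "commands": [
    [75, 0, 0, 0, 0],
    [75, 0, 0, -20, 0],
    [75, 0, 0, -50, 0],
    [75, 0, 0, -90, 0],
    [75, 0, 0, -120, 0]
  ]
}}

```text
clock: 13.6
eef_pos: [579.3, -108.9, 192.5]
tool_rot: [3.102, -0.021, 1.596]
force: [0.9, 0.3, 0.8]
width: 75.0
```

```bash
python3 - <<'E'
from h import *
stat()
b=ctrl.get_image("scene")[:,:,::-1]
cv2.imwrite("pics/f5.png",cv2.resize(b[190:240,200:260],None,fx=12,fy=12))
E
```

```text
t 13.6 [ 579.3 -108.9  192.5] nest tcp [ 23.1  -4.4 127.2] [177.7  -1.2  91.5] F [0.9 0.3 0.8] w 75.0
```

View pics/f5.png

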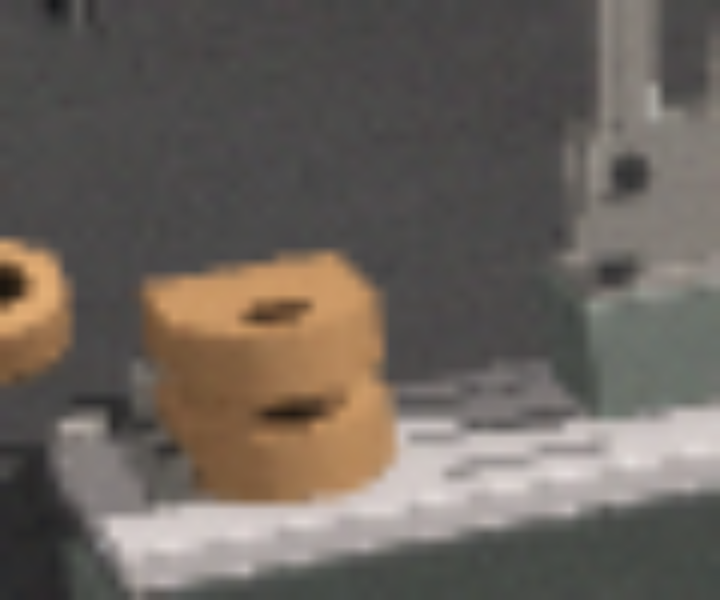

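```bash
python3 - <<'E'
from h import *
for X in((-12,198,241),(-12,150,224),(-12,186,202),(-12,112,200)): print(X,n2w(X).round(1))
plan((500,-40,340),0)
E
```

```text
(-12, 198, 241) [494.1  91.9 279.3]
(-12, 150, 224) [502.5  44.1 264.1]
(-12, 186, 202) [511.4  80.2 244.3]
(-12, 112, 200) [513.7   6.3 242.5]
t 13.65 shift [  74.3  -73.6 -145. ] turn 91.5 F [ 1.6 -0.6  2.4] w 74.8 q7 1.71
```

{"op": "send_rows", "data": {
  "commands": [
    [0, 0, -10, -50, 8],
    [0, 0, -30, -100, 17],
    [0, 10, -50, -150, 25],
    [0, 40, -74, -160, 34],
    [0, 74, -74, -160, 43]
  ]
}}

```text
clock: 14.15
eef_pos: [497.6, -42.2, 358.8]
tool_rot: [3.115, -0.049, 0.849]
force: [1.1, -0.5, 0.9]
width: 1.7
```

```bash
python3 - <<'E'
from h import *
stat()
plan((470,-40,340),0)
E
```

```text
t 14.15 [497.6 -42.2 358.8] nest tcp [ 23.7  63.9 312. ] [178.5  -2.8  48.6] F [ 1.1 -0.5  0.9] w 1.7
t 14.15 shift [-17.5 -22.6  17.3] turn 48.6 F [ 1.1 -0.5  0.9] w 1.7 q7 0.92
```

{"op": "send_rows", "data": {
  "commands": [
    [0, -17, -22, 17, 9],
    [0, -17, -22, 17, 18],
    [0, -17, -22, 17, 28],
    [0, -17, -22, 17, 38],
    [0, -17, -22, 17, 48.6]
  ]
}}

```text
clock: 14.65
eef_pos: [470.5, -40.2, 340.2]
tool_rot: [-3.128, -0.054, 0.103]
force: [-0.6, 0.4, -0.7]
width: -0.2
```

```bash
python3 - <<'E'
from h import *
stat()
b=ctrl.get_image("scene")[:,:,::-1];a=ctrl.get_image("top")[:,:,::-1]
cv2.imwrite("pics/g1s.png",b);cv2.imwrite("pics/g1t.png",a)
cv2.imwrite("pics/g1.png",np.hstack([cv2.resize(b[100:230,180:310],(480,480)),cv2.resize(a[120:180,270:330],(480,480))]))
E
```

```text
t 14.65 [470.5 -40.2 340.2] nest tcp [ -8.8  66.4 307.1] [-179.2   -3.1    5.9] F [-0.6  0.4 -0.7] w -0.2
```

View pics/g1.png

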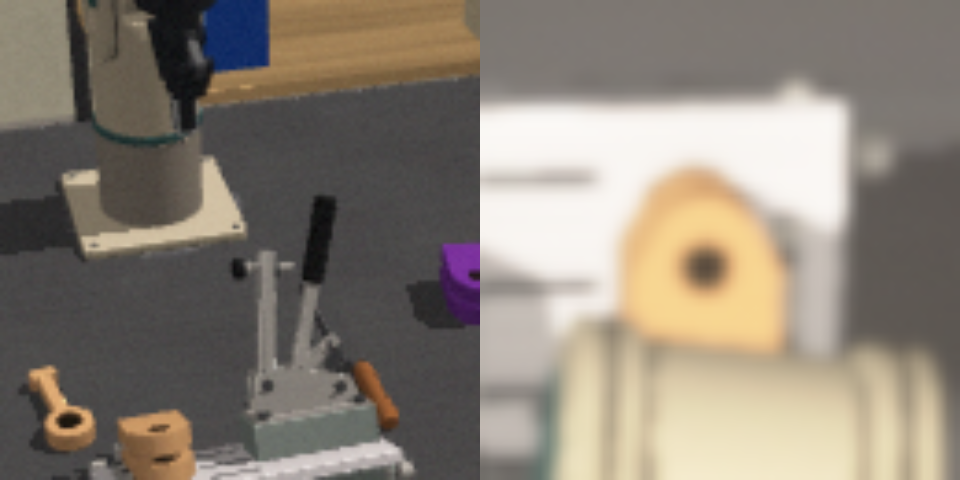

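```bash
python3 - <<'E'
from h import *
for z in(-14,0,10,20): print(z,proj("scene",np.array([470.5,-40.2,340.2+z])).round(1))
for X in((-12,198,241),(-12,186,202),(-12,174,162)): print(X,proj("scene",n2w(X)).round(1))
b=cv2.imread("pics/g1s.png");cv2.imwrite("pics/g2.png",cv2.resize(b[95:185,215:285],None,fx=7,fy=7,interpolation=cv2.INTER_NEAREST))
E
```

```text
-14 [230.2 142.9]
0 [230.1 139.3]
10 [230.  136.7]
20 [229.9 134.2]
(-12, 198, 241) [268.3 153.1]
(-12, 186, 202) [266.3 164.4]
(-12, 174, 162) [264.4 175.8]
```

View pics/g2.png

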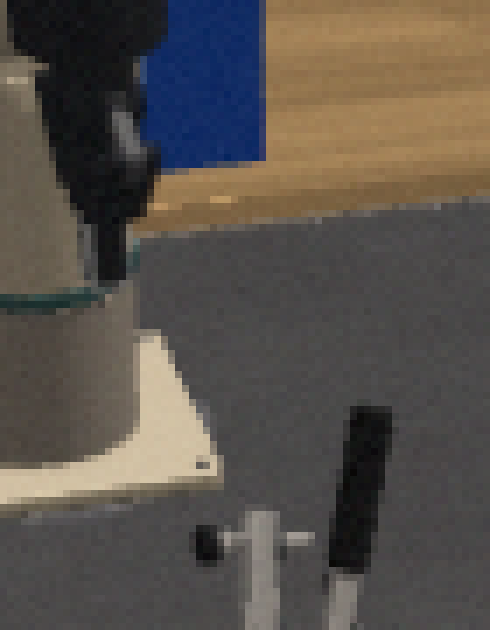

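```bash
cat >> h.py <<'E'
TH=[(73,186,202,22),(60,212,199,18),(48,229,193,12),(39,235,184,8),(30,236,171,4),(20,236,151,0),(16,239,142,0),(7,242,121,0),(-2,244,99,0)]
def ht(i,off=11):
    th,y,z,s=TH[i];a=np.radians(th)
    cy=y+s*np.cos(a)-11*np.sin(a);cz=z+s*np.sin(a)+11*np.cos(a)
    fy=cy-11*np.sin(a)   # centre the finger as the handle lies down
    w=n2w((-12,fy,cz));w[0]+=4.8*np.cos(a);w[2]-=off
    return w
E
python3 - <<'E'
from h import *
for i in range(9): print(TH[i][0],ht(i).round(1))
plan((501,44,300),0)
E
```

```text
73 [502.5  65.4 255.1]
60 [505.6  96.  249.6]
48 [510.8 114.8 239.8]
39 [516.3 121.6 229.3]
30 [523.3 122.8 215.8]
20 [533.  123.  196.7]
16 [536.8 127.6 188.9]
7 [545.9 134.1 170.3]
-2 [555.5 139.7 150.6]
t 14.75 shift [ 37.2 -79.8  43.3] turn 6.2 F [-1.2  0.1 -0.8] w 0.1 q7 0.21
```

{"op": "send_rows", "data": {
  "commands": [
    [0, 10, -30, 5, 3],
    [0, 25, -60, 20, 6],
    [0, 37, -80, 43, 6],
    [0, 37, -80, 43, 6]
  ]
}}

```text
clock: 15.15
eef_pos: [499.9, 47.8, 297.6]
tool_rot: [-3.122, -0.048, 0.013]
force: [-0.6, -0.4, 0.6]
width: -0.4
```

```bash
python3 - <<'E'
from h import *
stat()
plan((502,44,254),0)
E
```

```text
t 15.15 [499.9  47.8 297.6] nest tcp [  0.5 153.8 255.2] [-178.9   -2.7    0.7] F [-0.6 -0.4  0.6] w -0.4
t 15.15 shift [-0.1  4.7 43.5] turn 0.7 F [-0.6 -0.4  0.6] w -0.4 q7 -0.06
```

{"op": "send_rows", "data": {
  "commands": [
    [0, 0, 5, 20, 0.7],
    [0, 0, 5, 43, 0.7],
    [0, 0, 5, 43, 0.7]
  ]
}}

```text
clock: 15.45
eef_pos: [500.0, 42.6, 252.4]
tool_rot: [-3.123, -0.042, 0.002]
force: [-0.2, 0.3, -0.0]
width: 0.1
```

```bash
python3 - <<'E'
from h import *
stat()
b=ctrl.get_image("scene")[:,:,::-1]
cv2.imwrite("pics/g3.png",cv2.resize(b[115:215,215:315],None,fx=6,fy=6))
for i in (0,1): plan(ht(i),0)
E
```

```text
t 15.45 [500.   42.6 252.4] nest tcp [-19.4 148.6 214.6] [-1.789e+02 -2.400e+00  1.000e-01] F [-0.2  0.3 -0. ] w 0.1
t 15.5 shift [  1.5 -22.7  -0.6] turn 0.1 F [ 0.5 -0.5  0.6] w -0.1 q7 -0.05
t 15.5 shift [  4.4 -53.2   5.6] turn 0.1 F [ 0.5 -0.5  0.6] w -0.1 q7 -0.05
```

View pics/g3.png

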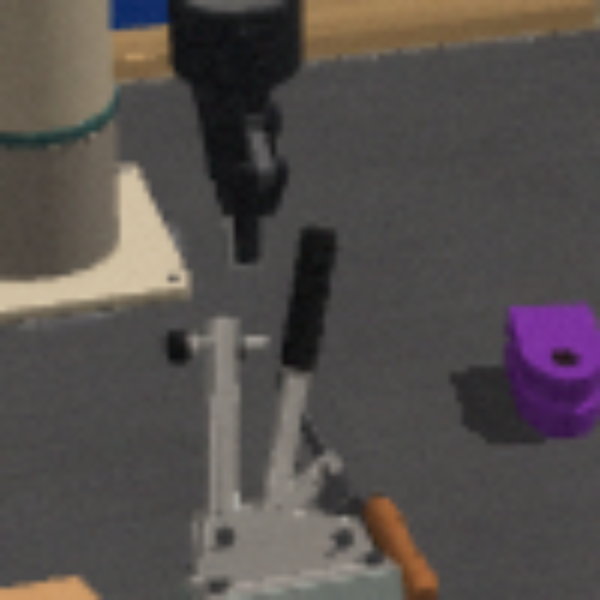

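{"op": "send_rows", "data": {
  "commands": [
    [0, 1, -10, 5, 0],
    [0, 1, -20, 5, 0],
    [0, 2, -30, 5, 0],
    [0, 3, -40, 6, 0],
    [0, 4, -50, 7, 0]
  ]
}}

```text
clock: 16.0
eef_pos: [505.2, 93.9, 248.5]
tool_rot: [-3.122, -0.045, 0.002]
force: [-1.9, -1.7, 0.4]
width: 0.3
```

```bash
python3 - <<'E'
from h import *
stat()
b=ctrl.get_image("scene")[:,:,::-1]
cv2.imwrite("pics/g4.png",cv2.resize(b[115:215,215:315],None,fx=6,fy=6))
for i in (1,2,3): plan(ht(i),0)
E
```

```text
t 16.0 [505.2  93.9 248.5] nest tcp [-15.6 199.8 208.4] [-1.789e+02 -2.600e+00  1.000e-01] F [-1.9 -1.7  0.4] w 0.3
t 16.05 shift [ 0.2  0.2 -1.4] turn 0.3 F [ 0.6  1.9 -0.9] w 0.0 q7 -0.15
t 16.05 shift [  5.1 -18.4   9. ] turn 0.3 F [ 0.6  1.9 -0.9] w 0.0 q7 -0.15
t 16.05 shift [ 10.2 -25.   19.9] turn 0.3 F [ 0.6  1.9 -0.9] w 0.0 q7 -0.15
```

View pics/g4.png

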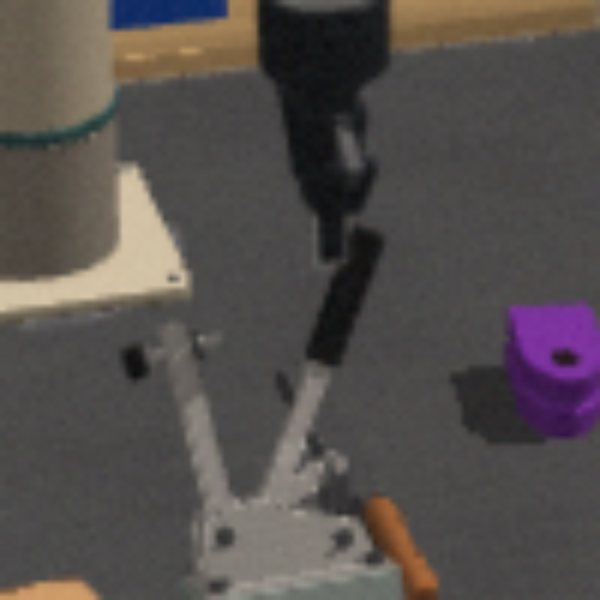

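Swings well. Continue along the arc.

{"op": "send_rows", "data": {
  "commands": [
    [0, 2, -9, 4, 0],
    [0, 5, -18, 9, 0],
    [0, 8, -22, 15, 0],
    [0, 10, -25, 20, 0],
    [0, 10, -25, 20, 0]
  ]
}}

```text
clock: 16.55
eef_pos: [516.4, 122.4, 228.2]
tool_rot: [-3.121, -0.045, 0.005]
force: [0.7, -0.4, 0.4]
width: 0.0
```

```bash
python3 - <<'E'
from h import *
stat()
b=ctrl.get_image("scene")[:,:,::-1]
cv2.imwrite("pics/g5.png",cv2.resize(b[115:225,215:315],None,fx=5.5,fy=5.5))
for i in (3,4,5): plan(ht(i),0)
E
```

```text
t 16.55 [516.4 122.4 228.2] nest tcp [-13.9 228.1 185. ] [-178.8   -2.6    0.3] F [ 0.7 -0.4  0.4] w 0.0
t 16.6 shift [ 0.2  0.3 -0.9] turn 0.3 F [ 0.3  0.4 -0.9] w -0.1 q7 -0.19
t 16.6 shift [ 6.6 -0.6 13. ] turn 0.3 F [ 0.3  0.4 -0.9] w -0.1 q7 -0.19
t 16.6 shift [15.4 -0.3 32.4] turn 0.3 F [ 0.3  0.4 -0.9] w -0.1 q7 -0.19
```

View pics/g5.png

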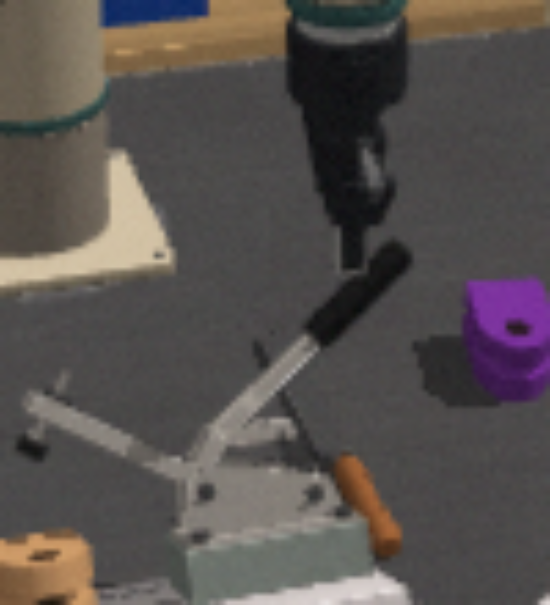

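{"op": "send_rows", "data": {
  "commands": [
    [0, 3, -1, 7, 0],
    [0, 7, -1, 13, 0],
    [0, 11, -1, 23, 0],
    [0, 15, -1, 32, 0],
    [0, 15, -1, 32, 0]
  ]
}}

```text
clock: 17.1
eef_pos: [532.9, 123.4, 195.7]
tool_rot: [-3.122, -0.043, 0.004]
force: [1.0, -1.0, 1.2]
width: 0.0
```

```bash
python3 - <<'E'
from h import *
stat()
b=ctrl.get_image("scene")[:,:,::-1]
cv2.imwrite("pics/g6.png",cv2.resize(b[130:240,200:310],None,fx=5.4,fy=5.4))
for i in (5,6,7,8): plan(ht(i),0)
E
```

```text
t 17.1 [532.9 123.4 195.7] nest tcp [-13.4 228.7 148.5] [-178.9   -2.5    0.3] F [ 1.  -1.   1.2] w 0.0
t 17.15 shift [ 0.3  0.2 -0.5] turn 0.2 F [-0.1 -0.6  0.8] w 0.1 q7 -0.18
t 17.15 shift [ 3.8 -4.1  7.6] turn 0.2 F [-0.1 -0.6  0.8] w 0.1 q7 -0.18
t 17.15 shift [ 12.1 -10.3  26.7] turn 0.2 F [-0.1 -0.6  0.8] w 0.1 q7 -0.18
t 17.15 shift [ 20.8 -15.5  46.9] turn 0.2 F [-0.1 -0.6  0.8] w 0.1 q7 -0.18
```

View pics/g6.png

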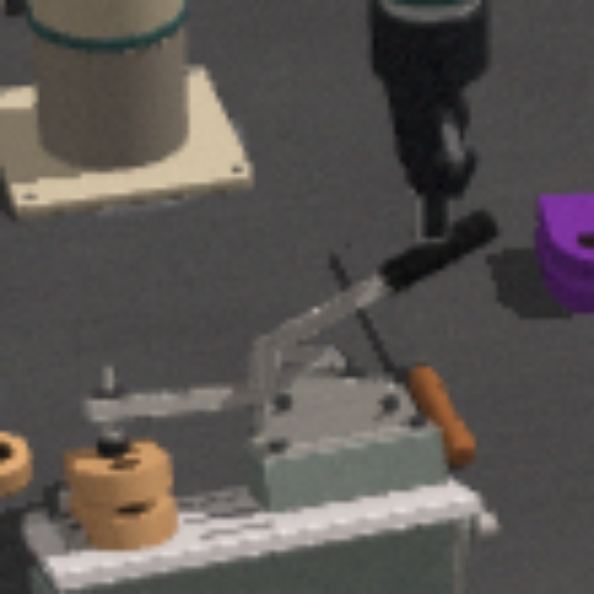

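{"op": "send_rows", "data": {
  "commands": [
    [0, 4, -5, 8, 0],
    [0, 7, -8, 15, 0],
    [0, 10, -9, 21, 0],
    [0, 12, -10, 27, 0],
    [0, 14, -11, 31, 0]
  ]
}}

```text
clock: 17.65
eef_pos: [548.1, 135.5, 165.5]
tool_rot: [-3.121, -0.044, 0.004]
force: [-0.6, 0.4, -0.7]
width: 0.2
```

```bash
python3 - <<'E'
from h import *
stat()
b=ctrl.get_image("scene")[:,:,::-1]
cv2.imwrite("pics/g7.png",cv2.resize(b[140:240,200:310],None,fx=5.4,fy=5.4))
for i in (7,8): plan(ht(i),0)
E
```

```text
t 17.65 [548.1 135.5 165.5] nest tcp [-12.7 240.6 114.6] [-178.8   -2.5    0.3] F [-0.6  0.4 -0.7] w 0.2
t 17.7 shift [-1.9  1.7 -5.4] turn 0.3 F [-0.1 -0.1 -0.5] w -0.4 q7 -0.19
t 17.7 shift [ 6.8 -3.4 14.8] turn 0.3 F [-0.1 -0.1 -0.5] w -0.4 q7 -0.19
```

View pics/g7.png

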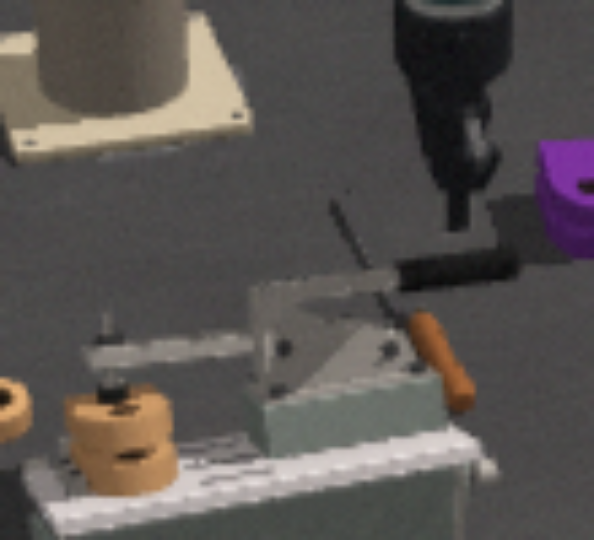

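{"op": "send_rows", "data": {
  "commands": [
    [0, 0, 0, -40, 0],
    [0, 0, 0, -80, 0],
    [0, -10, 0, -120, 0],
    [0, -40, -30, -150, 0],
    [0, -80, -60, -150, 0]
  ]
}}

```text
clock: 18.2
eef_pos: [465.7, 192.9, 316.7]
tool_rot: [-3.117, -0.052, 0.001]
force: [-0.3, 2.0, -0.0]
width: 0.4
```

{"op": "send_rows", "data": {
  "commands": [
    [0, -20, -40, 0, 0],
    [0, -20, -80, 0, 0],
    [0, -20, -100, 0, 0],
    [0, -20, -100, 0, 0],
    [0, -20, -100, 0, 0]
  ]
}}

```text
clock: 18.7
eef_pos: [445.2, 292.6, 317.8]
tool_rot: [-3.117, -0.052, 0.002]
force: [-0.4, -0.7, -0.6]
width: -0.2
```

```bash
python3 - <<'E'
from h import *
stat()
b=ctrl.get_image("scene")[:,:,::-1];a=ctrl.get_image("top")[:,:,::-1]
cv2.imwrite("pics/h1s.png",b);cv2.imwrite("pics/h1t.png",a)
# expected outlines at home (blue dots)
P0=[(x,y,z) for z in(0,50) for x,y in((-50,-30),(-50,30),(18,-30),(18,30),(50,0))]
o=[]
for n,im,x0,y0 in(("scene",b,200,180),("top",a,270,125)):
  c=cv2.resize(im[y0:y0+60,x0:x0+60],None,fx=8,fy=8)
  for X in P0:
    p=proj(n,n2w(X));cv2.circle(c,tuple(((p-[x0,y0]+.5)*8).astype(int)),2,(255,0,0),-1)
  o.append(c)
cv2.imwrite("pics/h1.png",np.hstack(o)[:, :])
# handle angle in the scene
for X in TH[7:]: print(X[0],proj("scene",n2w((-12,X[1],X[2]))).round(1))
E
```

```text
t 18.7 [445.2 292.6 317.8] nest tcp [-35.8 399.6 295.4] [-1.786e+02 -3.000e+00  1.000e-01] F [-0.4 -0.7 -0.6] w -0.2
7 [283.6 184.2]
-2 [284.8 190. ]
```

View pics/h1.png

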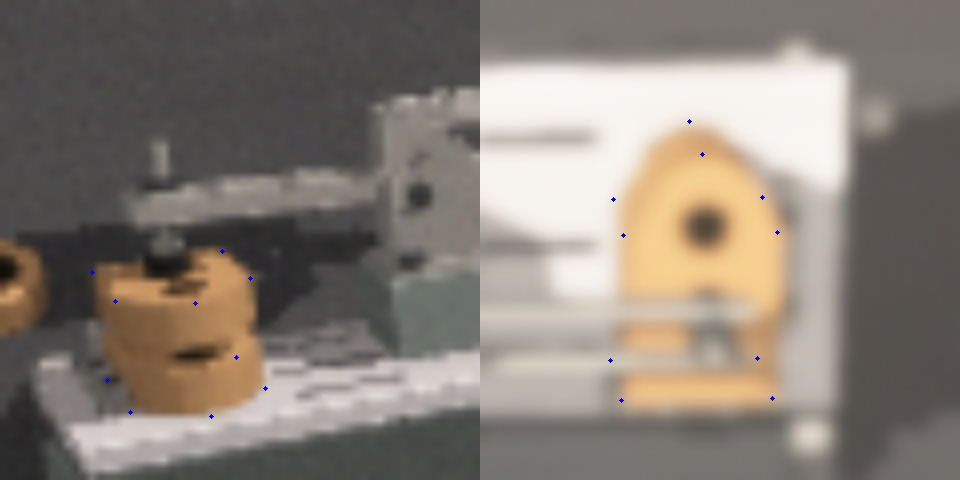

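View pics/h1s.png

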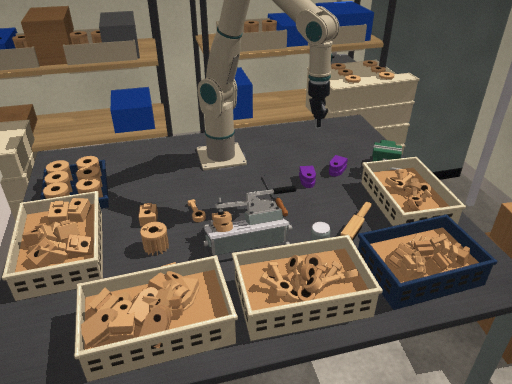

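View pics/h1t.png

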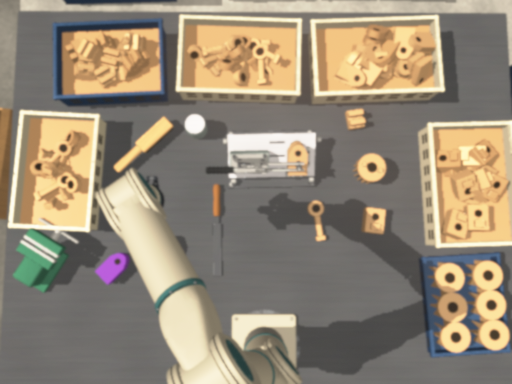

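```bash
python3 - <<'E'
from h import *
stat()
print(ctrl.finish_job())
E
```

```text
t 18.8 [445.7 291.3 318. ] nest tcp [-35.3 398.2 295.3] [-178.6   -3.    -0. ] F [-0.2 -0.6  0.6] w 0.0
the job is handed in; nothing more can be done
None
```

I handed the job in at about 18.8 s, with the clevis core home in the fixture and the toggle clamp closed on it. `finish_job` gave no verdict.

**What I did**
- Gripped the core across its width and set it nose uphill on the tilted plate. The tool can't tilt, so I let the core pivot in the pads until it lay flat.
- Slid it down to the ledge and across to the side rail while still holding it, then released it.
- Pushed the clamp handle over with closed fingers until it snapped shut, and backed the arm off.

**What the last checks showed**
- **Stops:** at both the ledge and the side rail the tool stopped moving and the force rose, to about 12 N at the ledge and 13 N at the rail.
- **Clamp:** the grip's centre is within half a pixel of where it should be with the handle 2 degrees below the plate. The foot is on the core, and I read no force on the tool and saw a gap under the fingers. I could not measure the foot's 10 N directly.
- **Bystanders:** none of the other cores or tools looks moved in the final pictures, judged by eye only.

**What disagreed**
- **Fingertip height:** in the pictures the fingertips sat about 24 mm higher than the stated tool geometry. I set the grip height and contact points from the pictures instead.
- **Core position:** in the top view the core sits about 1 pixel (2–3 mm) past my estimate of home, toward both stops. The stops block it from going past home, so I put this down to my estimate of the fixture's position.

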